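# Feed a carton along the fence under the scan head

### The arm

A 7-joint arm with a two-finger parallel gripper is mounted at the origin on the work surface. World frame = base frame: x ahead of the robot, y to its left, z up, the work surface at z = 0. Lengths are in m, angles in rad, forces in N, time in s.
With the tool pointing down it reaches from about 0.4 to 0.85 m from the base axis. Payload 10.4 kg.
Tool frame: the origin (TCP) lies between the finger pads; the fingertips stand manip.finger_overhang ahead of it and the grasp point (between the pads) lies 11 mm behind it (manip.finger_overhang is the distance from the TCP to the fingertips, in m); x points along the fingers, z is the direction in which the jaws open and shut, and the axes are right-handed (so a half turn about x gives the same grasp; the last joint's range is limited). The gripper opens to 85 mm and grips with 20 to 120 N. Pads are 22 mm wide; open, the fingers measure 114 mm over their backs; the gripper's body (76 mm by 85 mm) begins 54 mm behind the grasp point. The pads swing forward as they close: fully open they stand 13 mm farther back than shut.
Start: joints at [-0.023, 0.332, -0.065, 1.46, 0.022, 1.35, -0.088], TCP at [0.625, 0, 0.239] pointing down, gripper open.
Joint ranges: [-2.6, 2.6], [-0.5, 2.12], [-1.47, 1.34], [0.16, 2.42], [-1.27, 4.41], [0.06, 2.06], [-2.6, 2.6]. Speed limits (rad/s): [2.22, 2.22, 2.79, 2.79, 3.14, 3.14, 3.14].

### API

Orientations are given as a unit quaternion [x, y, z, w].
In Python, from workcell import get_obs, camera, workorder, manip gives the robot as it stands. The module is installed in compiled form; this text tells all that it offers.
- The arm moves only by the tool play_rows, never from a script. Its argument "increments" is text: rows parted by semicolons, each of 4 numbers parted by spaces: the shift along the tool's x, y, z in m, then the turn about the tool's x in rad. A call has 1 to 20 rows; each row shifts and turns the pose as measured when the row begins, along the tool's axes as they then stand; what a row does not reach is not made up. A row lasts 1/10 s, in which the tool goes at most 50 mm and 8.59 degrees, less where a joint would pass 70% of its speed; a pose out of reach is approached as far as the arm can. A call is refused whole if a number of a shift passes 0.05 or a number of a turn 0.15, either way. A call with a gripper value outside its range is refused whole. "hand" is the gripper command: -1 is fully open, 1 is shut, values between are in proportion, set as the call begins (left out, the last holds). The fingers move at their own pace and stop on an object; "squeeze" is the grip in N (left out, the last holds). Time passes only in rows, so rows that do not move let the fingers close. It gives the time, the measured TCP pose, the force and the opening at its end, in the units of the state.
- get_obs(): the state, without advancing time (a new reading comes with each control period).
- camera(name): name is "scene" or "side" or "wrist"; returns a dict with "img" (384x512x3 uint8, blue, green, red), "fov_y" (degrees; the focal length in pixels is half the picture's height over the tangent of half this angle, whatever the lens; pixels are square), "cx", "cy" (the principal point, pixels), "R" (3x3) and "t" (3): a world point X has camera coordinates R X + t; the wrist camera has in their place "tool_from_camera" (4x4, takes a point from camera to tool coordinates, whose origin is the TCP and whose axes are the tool frame's). Camera axes: x right, y down, z forward; pixel columns grow to the right and rows downward; lengths in m; the calibration is good to about 2 mm. A picture is of the moment at which its call begins: read the wrist's pose just before it. There is no depth.
- workorder.hand_in(): hands the job in, once; it reports no verdict.
The state is a dict: "clock": time; "joint_pos": joint angles; "joint_velocities": joint speeds; "tau": joint torques, N m; "position": TCP position; "ee_rot": TCP orientation; "ft_force": force on the tool from outside, world axes, zero at the start; "torque": the same for the moment, N m; "grip_width": opening from 0.0 (shut) to 1.0 (fully open).
Only numpy, scipy, OpenCV 4.12 (cv2) and the standard library are available. Lean on these libraries where they do the work, as an engineer would, in place of code of your own. Each camera call takes 0.05 s, during which the arm holds its last target.

### The job

Pick up the wooden push stick by its handle and, touching the carton only with the stick, press the carton flat against the fence before its leading end reaches the black stripe. Then feed it along the fence with the stick, keeping its side against the fence, until it is fully home against the end stop under the scan head. Finally stand the stick upright on its rubber mat again and let go; leave the other things on the table where they are.

Things in the scene. Friction and masses are not known exactly. Their poses are not given: they have to be found in the camera images.
- jig: Fixed feed jig: white deck, 12 mm thick, on the table. Origin on the table top. Jig axes: +y = feed direction (roughly world +y), +x = across to the fence, on the side away from the robot. Deck spans x -85 to +90, y -220 to +235 mm. A flush black stripe crosses it at y +30.
- fence_mid (a point): Middle of the fence's inner face, at jig x +60, y 0, 24 mm above the table; axes as the jig's. The aluminium fence runs along the whole deck, 25 mm thick, top 36 mm above the table.
- stop_face (a point): On the inner face of the aluminium end stop across the deck, at jig x 0, y +210, 24 mm above the table; axes as the jig's. Stop: 22 mm thick, jig x -70 to +60, top 36 mm above the table.
- head_under (a point): Centre of the underside of the fixed grey scan head, 104 mm above the table, at jig x +52, y +165; axes as the jig's. The head is 120 mm (x) by 66 mm (y), its top 165 mm above the table, carried by a post behind the fence.
- carton_mid (a point): Centre of the loose carton to be fed: 75 mm (its x, across) by 120 mm (its y, along the feed), 45 mm high, 0.25 to 0.4 kg; lies flat on the deck's start end, off the fence and a little skew. Axes parallel to the jig's when square. Flush with the fence its centre is at jig x +22.5; against the stop at jig y +150.
- stick_grip (a point): Loose wooden push stick, 0.16 kg, standing on its flat sole on the mat. Point: middle of the upright handle, 85 mm above the sole. Axes: x along the stick to its nose (roughly world +y), y to its left, z up. Handle 50 mm in x, 20 mm thick in y, its top 112 mm above the sole. Sole board: x -70 to +110, y -22 to +22, 16 mm high. Mass centre 10 mm ahead of the handle.
- stick_notch (a point): Inner corner of the notch at the stick's nose, 110 mm ahead of the handle's middle, y +14, 8 mm above the sole; axes as the stick's. The board's end face (at x +110) and a lip on the left (y +14 to +22, reaching on to x +150, 16 mm high) make a notch that takes the carton's rear corner away from the fence.
- mat: Fixed black rubber mat, 110 mm (its x) by 270 mm (its y, roughly world +y), 4 mm thick, origin at the centre of its underside on the table. It lies to the robot's right or left, on the near side of the jig. The stick belongs on it, lengthwise.
- tray: Bystander: fixed cardboard tray 120 by 220 mm with amber bottles standing in it, 94 mm high over all; origin on the table under its centre. It takes the other of the two places, right or left.
- bottle: Bystander: loose amber bottle, 48 mm in diameter, 115 mm high, to the robot's right, past the jig's start end; origin at the centre of its underside.
- tall_carton: Bystander: loose narrow carton 45 by 130 by 60 mm high, beyond the fence; origin at the centre of its underside.
- tape_mid (a point): Bystander: centre of a loose roll of clear tape lying flat, 100 mm in diameter, 48 mm high, to the robot's right.
There are look-alikes about, which are no part of the job. Of the things that look like the part that bears stick_grip, take the one that is nearest to the robot's base at the start.

How it is judged:
On the way, in this order (a step that is already met when the one before it is completed fails the run):
1. the push stick is lifted off its mat (height (world z) of stick_grip above 0.1 m), for 0.1 s.
2. the carton lies flat against the fence (within 5 mm and 0.05 rad), its leading end still short of the stripe (x of carton_mid in the frame of jig above 0.0175 m and angle between the y axis of carton_mid and the y axis of jig, either way round below 0.05 rad and y of carton_mid in the frame of jig below -0.03 m), for 0.1 s.
3. the carton is home against the end stop (within 6 mm), flat against the fence (y of carton_mid in the frame of jig above 0.144 m and x of carton_mid in the frame of jig above 0.0165 m and angle between the y axis of carton_mid and the y axis of jig, either way round below 0.06 rad), for 0.2 s.
At the end, for the whole second after the job is handed in: The carton lies flat on the deck within 6 mm of the end stop and 6 mm of the fence, parallel within 0.06 rad; the push stick stands upright (within 0.06 rad) on its mat, its handle within 50 mm of the mat's centre across and 110 mm lengthwise; both at rest (all of step 3 and angle between carton_mid's own z axis and vertical below 0.05 rad and z of carton_mid in the frame of jig below 0.04 m and angle between stick_grip's own z axis and vertical below 0.06 rad and height (world z) of stick_grip below 0.095 m and contact force between push_stick and mat above 0.5 N and y of stick_grip in the frame of mat between -0.11 and 0.11 m and x of stick_grip in the frame of mat between -0.05 and 0.05 m and linear speed of each of push_stick, carton below 0.02 m/s); the robot touches nothing.
It fails at once if the robot touches the carton itself (contact force between any of the fingers, the arm and carton above 0.5 N).
It fails at once if past the black stripe the carton leaves the fence by more than 8 mm or skews more than 0.1 rad (y of carton_mid in the frame of jig above -0.02 m and (x of carton_mid in the frame of jig below 0.0145 m or angle between the y axis of carton_mid and the y axis of jig, either way round above 0.1 rad)).
It fails at once if the carton is tipped or lifted off the deck (angle between carton_mid's own z axis and vertical above 0.2 rad or z of carton_mid in the frame of jig above 0.055 m).
It fails at once if a bystander is moved by more than 20 mm (distance of any of bottle, tall_carton, tape_mid from where it was at the start of the episode above 0.02 m).
It fails at once if the robot or the stick hits the tray of bottles (contact force between any of the arm, the fingers, push_stick and tray above 2 N).
It also fails if it takes over 72 s, if anything falls off the work surface, if the arm or the gripper's body presses on something with over 40 N, if the wrist force passes 120 N, or if a joint passes its speed limit or range.

## Working session

There is one attempt and no reset: what is moved stays moved. The work goes in short steps, Python scripts to look and compute and a tool call to move; the robot and the scene stay as the last step left them, time stands still between calls to the robot, and variables do not carry over. Pictures are saved under pics/ and viewed, and the job is handed in when it is done.

Besides the shell and the picture viewer there is one more tool, called after "Call:" by a JSON object that holds its "api" and its "payload", one argument or row to a line. play_rows: Moves the arm, as the interface text tells. Its arguments: {"type":"object","properties":{"increments":{"type":"string"},"hand":{"type":"number"},"squeeze":{"type":"number"}},"required":["increments"]}

```bash
mkdir -p pics; python3 - <<'E'
from workcell import get_obs,camera,manip
import cv2,numpy as np
o=get_obs()
for k,v in o.items(): print(k,np.round(v,4))
print(manip.finger_overhang)
for n in ["scene","side","wrist"]:
    c=camera(n); cv2.imwrite(f"pics/a_{n}.png",c["img"])
    print(n,{k:(np.round(v,4).tolist() if k!="img" else 0) for k,v in c.items()})
E
```

```text
clock 0.0
joint_pos [-0.0226  0.3329 -0.0647  1.461   0.0216  1.3499 -0.0885]
joint_velocities [ 0.0008  0.001   0.0006  0.0012 -0.0008 -0.      0.0008]
tau [ 5.0000e-04 -6.2545e+01  4.9700e-02 -3.9161e+01  1.6400e-02  9.8000e-03
 -0.0000e+00]
position [ 0.6246 -0.      0.2385]
ee_rot [-0.      0.7076 -0.      0.7066]
ft_force [-0.5593 -1.2169  0.2134]
torque [-0.0153  0.0158  0.0215]
grip_width 1.0026
0.008
scene {'img': 0, 'fov_y': 51.7765, 'cx': 260.3313, 'cy': 189.8578, 'R': [[0.7498, 0.6615, -0.0157], [0.5222, -0.6061, -0.5999], [-0.4064, 0.4416, -0.7999]], 't': [-0.4345, -0.2367, 1.7697]}
side {'img': 0, 'fov_y': 47.1351, 'cx': 248.5783, 'cy': 193.749, 'R': [[0.9493, -0.3138, -0.0189], [-0.2066, -0.5773, -0.79], [0.237, 0.7538, -0.6129]], 't': [-0.5301, 0.213, 1.7011]}
wrist {'img': 0, 'fov_y': 59.606, 'cx': 248.7844, 'cy': 194.7656, 'tool_from_camera': [[0.0011, -0.2971, 0.9548, -0.1351], [0.0003, -0.9548, -0.2971, 0.0768], [1.0, 0.0006, -0.0009, 0.0005], [0.0, 0.0, 0.0, 1.0]]}
```

View pics/a_scene.png

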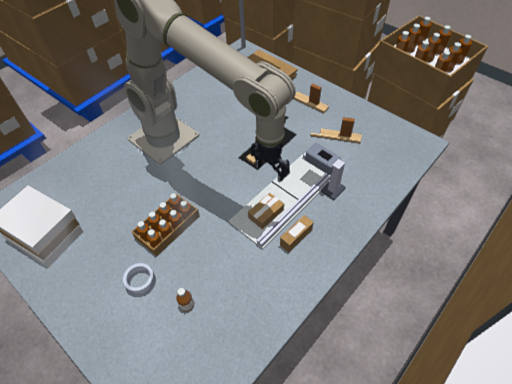

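View pics/a_side.png

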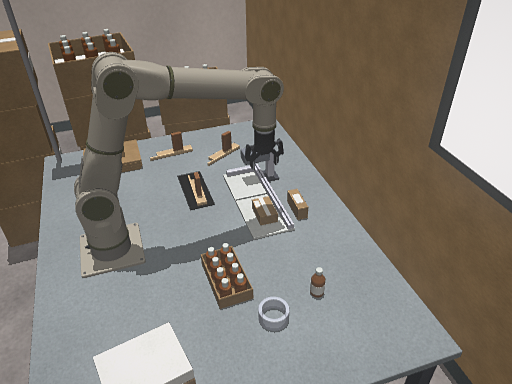

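View pics/a_wrist.png

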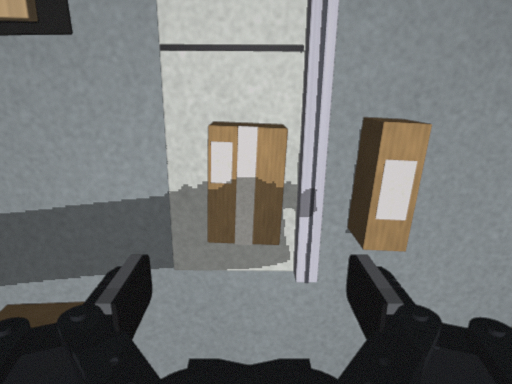

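```bash
cat > h.py <<'E'
import numpy as np,cv2
from scipy.spatial.transform import Rotation as Rot
from workcell import get_obs,camera
def shot(n):
    o=get_obs(); c=camera(n)
    f=192/np.tan(np.radians(c["fov_y"])/2)
    K=np.array([[f,0,c["cx"]],[0,f,c["cy"]],[0,0,1]])
    if n=="wrist":
        T=np.eye(4);T[:3,:3]=Rot.from_quat(o["ee_rot"]).as_matrix();T[:3,3]=o["position"]
        M=T@c["tool_from_camera"]; R=M[:3,:3].T; t=-R@M[:3,3]
    else: R=np.array(c["R"]);t=np.array(c["t"])
    return c["img"],K,R,t
def cast(K,R,t,uv,z):
    uv=np.atleast_2d(uv).astype(float)
    d=(R.T@np.linalg.inv(K)@np.c_[uv,np.ones(len(uv))].T).T
    C=-R.T@t
    return C+d*((z-C[2])/d[:,2])[:,None]
def proj(K,R,t,X):
    p=(R@np.atleast_2d(X).T).T+t; p=(K@p.T).T; return p[:,:2]/p[:,2:]
def crop(img,x0,y0,x1,y1,s,name):
    cv2.imwrite("pics/"+name,cv2.resize(img[y0:y1,x0:x1],None,fx=s,fy=s,interpolation=cv2.INTER_CUBIC))
E
python3 - <<'E'
from h import *
i,K,R,t=shot("scene"); crop(i,210,50,390,260,3.0*0.95,"b_scene.png")
print("scene blocks",cast(K,R,t,[[254,158],[316,104],[346,136]],0.0).round(3).tolist())
i,K,R,t=shot("side"); crop(i,140,120,320,250,4.4,"b_side.png")
print("side",cast(K,R,t,[[197,200],[175,153],[225,155]],0.0).round(3).tolist())
E
```

```text
scene blocks [[0.392, 0.171, 0.0], [0.388, 0.619, 0.0], [0.615, 0.534, 0.0]]
side [[0.381, 0.185, 0.0], [0.362, 0.598, 0.0], [0.597, 0.493, 0.0]]
```

View pics/b_scene.png

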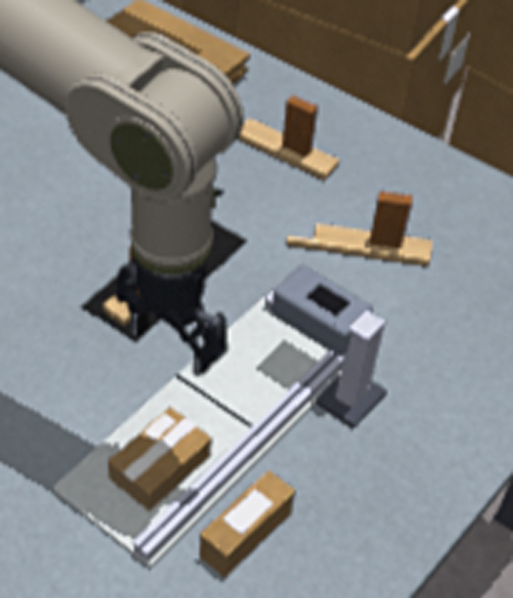

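View pics/b_side.png

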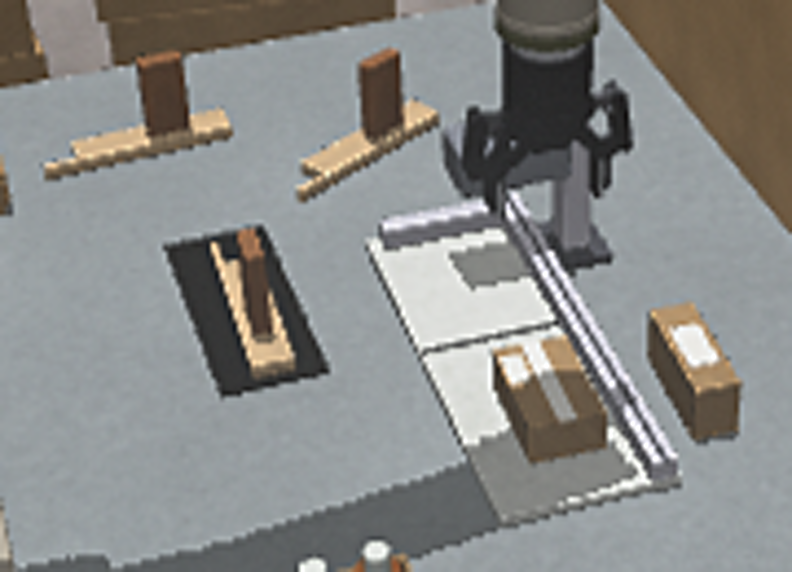

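```bash
python3 - <<'E'
from h import *
i,K,R,t=shot("wrist"); cv2.imwrite("pics/c_full.png",cv2.resize(i[:300,120:450],None,fx=2,fy=2,interpolation=cv2.INTER_NEAREST))
hsv=cv2.cvtColor(i,cv2.COLOR_BGR2HSV)
m=cv2.inRange(hsv,(8,80,25),(25,255,255))
n,l,s,c=cv2.connectedComponentsWithStats(m)
for k in range(1,n):
    if s[k,4]>60: print(s[k],c[k].round(1))
for (u,v) in [(250,130),(250,220),(285,160),(225,220),(220,255),(222,123),(222,126)]: print(u,v,i[v,u],hsv[v,u])
E
```

```text
[  0   0  38  21 728] [17.4  9.9]
[ 348  118   83  133 6243] [384.1 179.5]
[ 208  122   79  123 5691] [249. 185.]
[   0  302   83   27 1131] [ 36.9 312.3]
250 130 [207 206 209] [170   4 209]
250 220 [129 134 136] [ 21  13 136]
285 160 [136 144 149] [ 18  22 149]
225 220 [ 56  81 100] [ 17 112 100]
220 255 [118 120 119] [ 45   4 120]
222 123 [39 56 69] [ 17 111  69]
222 126 [ 75 108 132] [ 17 110 132]
```

View pics/c_full.png

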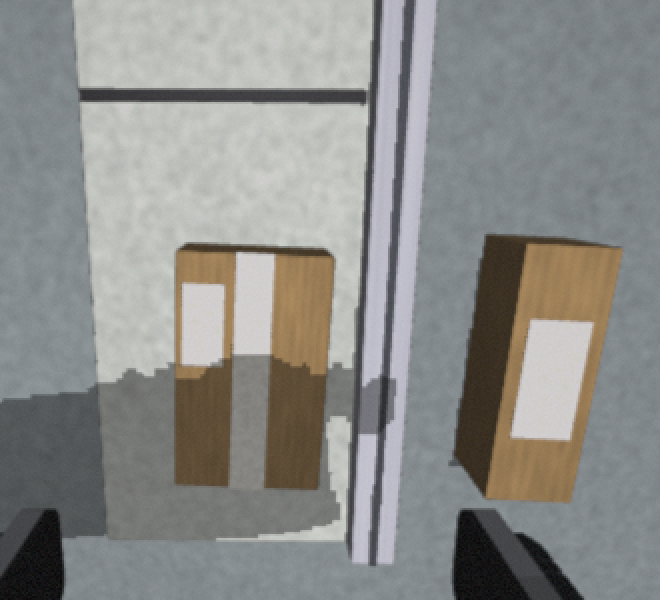

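```bash
python3 - <<'E'
from h import *
i,K,R,t=shot("wrist")
print("cam",-R.T@t)
ct=cast(K,R,t,[[208,125],[286.5,128],[280,244.5],[207.5,242.5]],0.057)
print("carton",ct.round(4).tolist(), ct.mean(0)); 
for a,b in [(0,1),(1,2),(2,3),(3,0)]:
    d=ct[b]-ct[a]; print(np.linalg.norm(d),np.degrees(np.arctan2(d[1],d[0])))
dk=cast(K,R,t,[[158,0],[172.5,270],[160,48],[303,48.5]],0.012); print("deck",dk.round(4).tolist())
d=dk[0]-dk[1]; print("left edge ang",np.degrees(np.arctan2(d[1],d[0])))
d=dk[3]-dk[2]; print("stripe",np.degrees(np.arctan2(d[1],d[0])))
f=cast(K,R,t,[[306,0],[293.5,272]],0.012); print("fence foot",f.round(4).tolist())
d=f[0]-f[1]; print(np.degrees(np.arctan2(d[1],d[0])))
f=cast(K,R,t,[[337.5,0],[316.5,281]],0.036); print("fence outer top",f.round(4).tolist())
d=f[0]-f[1]; print(np.degrees(np.arctan2(d[1],d[0])))
# stick in side/scene
for n,uv,z in [("side",[[140+165/4.4,120+243/4.4],[140+264/4.4,120+227/4.4],[140+330/4.4,120+372/4.4],[140+222/4.4,120+397/4.4]],0.004),("side",[[140+252/4.4,120+233/4.4]],0.116),("side",[[140+255/4.4,120+366/4.4],[140+294/4.4,120+352/4.4],[140+215/4.4,120+243/4.4]],0.02),("scene",[[210+82/2.85,50+305/2.85],[210+244/2.85,50+241/2.85],[210+133/2.85,50+338/2.85]],0.004)]:
    i,K,R,t=shot(n); print(n,z,cast(K,R,t,uv,z).round(4).tolist())
E
```

```text
cam [0.62544463 0.07682684 0.37413739]
carton [[0.587, 0.0461, 0.057], [0.6602, 0.0434, 0.057], [0.6574, -0.0759, 0.057], [0.5822, -0.0737, 0.057]] [ 0.62171707 -0.0150306   0.057     ]
0.07319368857844581 -2.129325066275463
0.11935912787764061 -91.30802921523426
0.07526486010424267 178.32452780036306
0.11994358344763592 87.69969181930067
deck [[0.5379, 0.1596, 0.012], [0.5322, -0.1318, 0.012], [0.5365, 0.1172, 0.012], [0.6789, 0.1168, 0.012]]
left edge ang 88.87655327437454
stripe -0.17617859634390734
fence foot [[0.6797, 0.1596, 0.012], [0.6795, -0.1344, 0.012]]
89.95464761121387
fence outer top [[0.7043, 0.1541, 0.036], [0.7027, -0.132, 0.036]]
89.69539777921555
side 0.004 [[0.3359, 0.3946, 0.004], [0.4431, 0.3877, 0.004], [0.4467, 0.123, 0.004], [0.3384, 0.1211, 0.004]]
side 0.116 [[0.4016, 0.2214, 0.116]]
side 0.02 [[0.3763, 0.1371, 0.02], [0.4173, 0.1456, 0.02], [0.3833, 0.3536, 0.02]]
scene 0.004 [[0.3417, 0.1308, 0.004], [0.4425, 0.3927, 0.004], [0.4423, 0.1325, 0.004]]
```

Candidates: stick on the mat at side (197,187), ~0.43 m from the base; look-alikes at side (178,145), ~0.71 m, and (227,145), ~0.79 m. The one on the black mat is nearest, and the crop shows it with its lip on the left. I'll hover over it for a close view.

Call:
{"api": "play_rows", "payload": {
  "increments": "0 0.04 -0.045 0;0 0.04 -0.045 0;0 0.04 -0.045 0;0 0.04 -0.045 0;0 0.04 -0.045 0;0 0 0 0;0 0 0 0",
  "hand": -1
}}

```text
clock: 1.25
position: [0.4315, 0.1715, 0.2383]
ee_rot: [-0.0, 0.706, -0.001, 0.708]
ft_force: [-0.1, -0.6, 0.5]
grip_width: 1.001
```

```bash
python3 - <<'E'
from h import *
i,K,R,t=shot("wrist"); crop(i,0,0,512,384,1.5,"d_w.png")
o=get_obs(); print(o["position"],Rot.from_quat(o["ee_rot"]).as_matrix().round(3).tolist())
i,K,R,t=shot("scene"); crop(i,210,50,390,260,3.0*0.95,"d_scene.png")
E
```

```text
[0.43149707 0.17182522 0.238325  ] [[0.001, 0.001, 1.0], [-0.001, 1.0, -0.001], [-1.0, -0.001, 0.001]]
```

View pics/d_w.png

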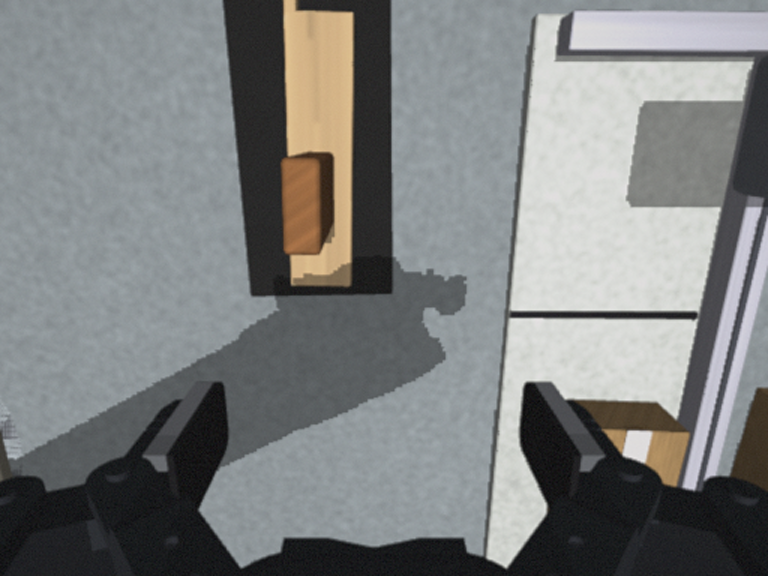

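View pics/d_scene.png

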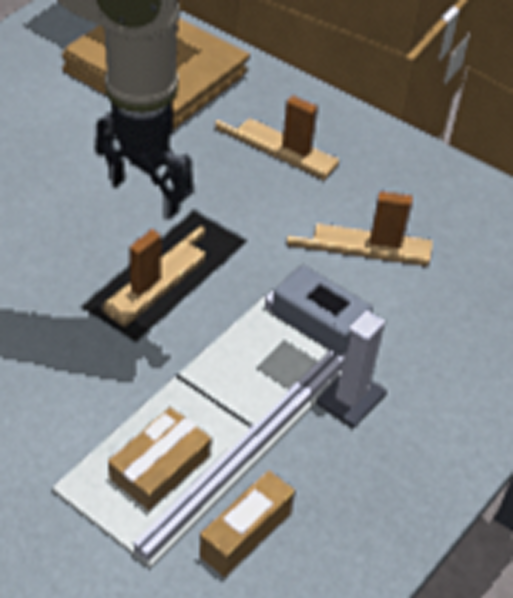

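```bash
python3 - <<'E'
from h import *
i,K,R,t=shot("wrist"); s=1/1.5
def A(a,b): d=b-a; return np.degrees(np.arctan2(d[1],d[0]))
h=cast(K,R,t,np.array([[281,158],[320,154],[320,253],[285,253]])*s,0.116); print("handle",h.round(4).tolist(),h.mean(0).round(4),A(h[3],h[0]),A(h[2],h[1]))
b=cast(K,R,t,np.array([[285,8],[291,286],[352,286],[353,12]])*s,0.02);print("board",b.round(4).tolist(),A(b[1],b[0]),A(b[2],b[3]))
m=cast(K,R,t,np.array([[223,0],[251,295],[392,292],[391,0]])*s,0.004);print("mat",m.round(4).tolist(),A(m[1],m[0]),A(m[2],m[3]))
d=cast(K,R,t,np.array([[534,14],[489,500],[510,314],[697,315],[752,200],[685,487]])*s,0.012);print("deck",d.round(4).tolist(),A(d[1],d[0]),A(d[2],d[3]),A(d[5],d[4]))
q=cast(K,R,t,np.array([[571,50],[749,50]])*s,0.036);print("stop top",q.round(4).tolist(),A(q[0],q[1]))
E
```

```text
handle [[0.387, 0.2373, 0.116], [0.4064, 0.2392, 0.116], [0.4047, 0.1892, 0.116], [0.3864, 0.1893, 0.116]] [0.3961 0.2137 0.116 ] 89.23269153962045 88.06509103759133
board [[0.3777, 0.324, 0.02], [0.3722, 0.1425, 0.02], [0.4169, 0.1424, 0.02], [0.4202, 0.3216, 0.02]] 88.26335393985241 88.95256588785871
mat [[0.3351, 0.3321, 0.004], [0.3382, 0.1306, 0.004], [0.4469, 0.1328, 0.004], [0.4444, 0.3319, 0.004]] 90.89877592373064 90.70049008810572
deck [[0.536, 0.3219, 0.012], [0.5321, -0.0533, 0.012], [0.5367, 0.1175, 0.012], [0.6796, 0.1163, 0.012], [0.7022, 0.2033, 0.012], [0.699, -0.0402, 0.012]] 89.40350473746716 -0.45320498762272843 89.25948982068104
stop top [[0.5535, 0.2973, 0.036], [0.6622, 0.2971, 0.036]] -0.12655215822128174
```

Call:
{"api": "play_rows", "payload": {
  "increments": "0 0.024 -0.02 0.013;0 0.024 -0.02 0.012;0 0 0 0;0 0 0 0"
}}

```text
clock: 1.8
position: [0.3957, 0.2167, 0.2372]
ee_rot: [0.013, 0.707, -0.014, 0.707]
ft_force: [-0.4, 0.3, 0.6]
grip_width: 1.0
```

Call:
{"api": "play_rows", "payload": {
  "increments": "0.04 -0.002 0 -0.01;0.04 -0.001 0 0;0.04 0 0 0;0 0 0 0"
}}

```text
clock: 2.2
position: [0.4007, 0.2097, 0.1148]
ee_rot: [0.013, 0.706, -0.013, 0.708]
ft_force: [-0.6, -0.5, 0.4]
grip_width: 1.003
```

```bash
cat >> h.py <<'E'
def st():
    o=get_obs();M=Rot.from_quat(o["ee_rot"]).as_matrix()
    print("t",round(float(o["clock"]),2),"pos",np.round(o["position"],4),"yaw",round(np.degrees(np.arctan2(M[1,2],M[0,2])),2),"down",M[:,0].round(3),"F",np.round(o["ft_force"],1),"T",np.round(o["torque"],2),"w",round(float(o["grip_width"]),3))
E
python3 - <<'E'
from h import *
st()
i,K,R,t=shot("wrist"); crop(i,0,0,512,384,1.5,"e_w.png")
E
```

```text
t 2.2 pos [0.4007 0.2097 0.1148] yaw -2.09 down [ 0.003 -0.    -1.   ] F [-0.6 -0.5  0.4] T [-0.08  0.01 -0.01] w 1.003
```

View pics/e_w.png

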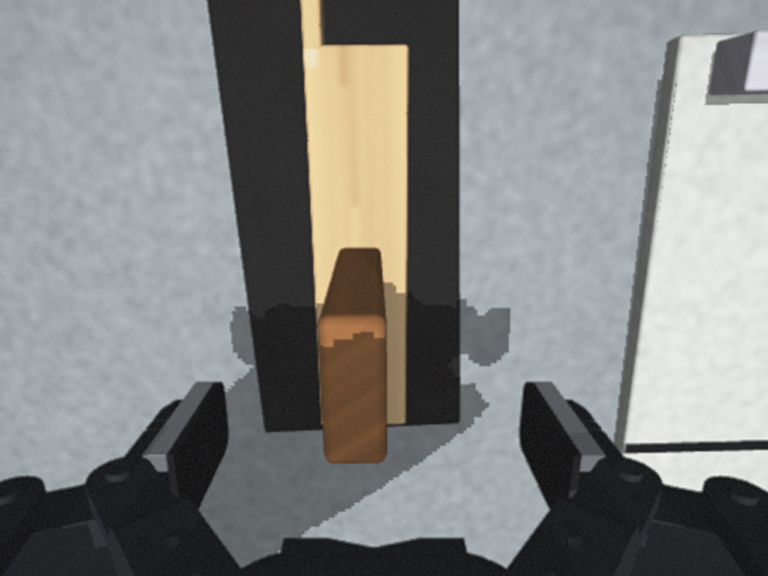

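```bash
python3 - <<'E'
from h import *
i,K,R,t=shot("wrist"); s=1/1.5
def A(a,b): d=b-a; return np.degrees(np.arctan2(d[1],d[0]))
h=cast(K,R,t,np.array([[319,318],[386,317],[386,462],[325,462]])*s,0.116); print("handle",h.round(4).tolist(),h.mean(0).round(4),A(h[3],h[0]),A(h[2],h[1]))
b=cast(K,R,t,np.array([[303,60],[321,424],[405,424],[408,46]])*s,0.02);print("board",b.round(4).tolist(),A(b[1],b[0]),A(b[2],b[3]))
E
```

```text
handle [[0.3878, 0.2376, 0.116], [0.4072, 0.2372, 0.116], [0.4058, 0.1882, 0.116], [0.3864, 0.1889, 0.116]] [0.3968 0.213  0.116 ] 88.33344086348943 88.34610358881997
board [[0.3772, 0.3192, 0.02], [0.3731, 0.1435, 0.02], [0.4173, 0.1417, 0.02], [0.4218, 0.323, 0.02]] 88.64328001161178 88.58705771351525
```

Call:
{"api": "play_rows", "payload": {
  "increments": "0.02 0.002 -0.003 -0.012;0.014 0.002 -0.001 0;0 0 0 0;0 0 0 0"
}}

```text
clock: 2.7
position: [0.4054, 0.2177, 0.0924]
ee_rot: [0.012, 0.7, -0.007, 0.714]
ft_force: [0.9, -0.2, 0.5]
grip_width: 1.0
```

```bash
python3 -c "
from h import *
st()"
```

```text
t 2.7 pos [0.4054 0.2177 0.0924] yaw -1.55 down [ 0.019  0.008 -1.   ] F [ 0.9 -0.2  0.5] T [0.01 0.01 0.04] w 1.0
```

```bash
python3 -c "
from h import *
st(); print(get_obs()['joint_pos'].round(3))"
```

```text
t 2.7 pos [0.4054 0.2177 0.0924] yaw -1.55 down [ 0.019  0.008 -1.   ] F [ 0.9 -0.2  0.5] T [0.01 0.01 0.04] w 1.0
[-0.302  0.121 -0.307  2.052  0.05   0.954 -0.662]
```

Call:
{"api": "play_rows", "payload": {
  "increments": "0 -0.004 -0.008 0;0 0 0 0;0 0 0 0"
}}

```text
clock: 3.0
position: [0.3979, 0.2141, 0.0948]
ee_rot: [0.013, 0.699, -0.006, 0.715]
ft_force: [-0.5, -0.2, -0.5]
grip_width: 1.0
```

```bash
python3 -c "
from h import *
st(); print(get_obs()['joint_pos'].round(3))"
```

```text
t 3.0 pos [0.3979 0.2141 0.0948] yaw -1.59 down [ 0.022  0.01  -1.   ] F [-0.5 -0.2 -0.5] T [0.   0.11 0.01] w 1.0
[-0.3    0.097 -0.309  2.072  0.042  0.953 -0.659]
```

Call:
{"api": "play_rows", "payload": {
  "increments": "0.006 0 0 0;0.006 0 0 0;0.002 0 0 0;0 0 0 0"
}}

```text
clock: 3.4
position: [0.3984, 0.2143, 0.0799]
ee_rot: [0.013, 0.699, -0.006, 0.715]
ft_force: [-0.0, -0.7, 1.0]
grip_width: 0.997
```

```bash
python3 -c "
from h import *
st()
i,K,R,t=shot('wrist'); crop(i,0,0,512,384,1.5,'f_w.png')"
```

```text
t 3.4 pos [0.3984 0.2143 0.0799] yaw -1.59 down [ 0.023  0.01  -1.   ] F [-0.  -0.7  1. ] T [-0.    0.07  0.01] w 0.997
```

View pics/f_w.png

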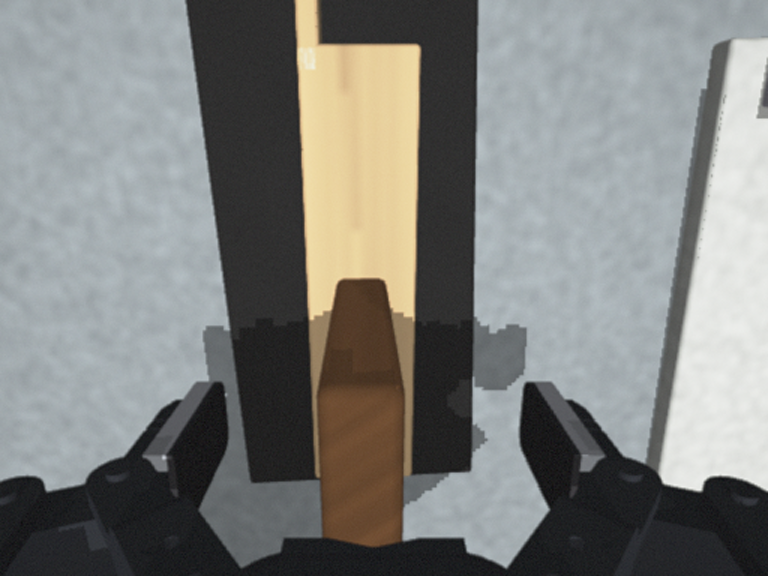

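Call:
{"api": "play_rows", "payload": {
  "increments": "0 0 -0.002 0;0 0 0 0;0 0 0 0;0 0 0 0;0 0 0 0;0 0 0 0;0 0 0 0;0 0 0 0",
  "hand": 1,
  "squeeze": 90
}}

```text
clock: 4.25
position: [0.3964, 0.2144, 0.0801]
ee_rot: [0.013, 0.699, -0.006, 0.715]
ft_force: [0.8, -0.4, -0.7]
grip_width: 0.224
```

```bash
python3 -c "
from h import *
st()"
```

```text
t 4.25 pos [0.3964 0.2144 0.0801] yaw -1.59 down [ 0.023  0.01  -1.   ] F [ 0.8 -0.4 -0.7] T [ 0.03  0.02 -0.03] w 0.224
```

Call:
{"api": "play_rows", "payload": {
  "increments": "-0.012 0 0 0;-0.012 0 0 0;-0.012 0 0 0;-0.012 0 0 0;0 0 0 0;0 0 0 0"
}}

```text
clock: 4.85
position: [0.3955, 0.2141, 0.1337]
ee_rot: [0.014, 0.698, -0.006, 0.716]
ft_force: [-0.2, -0.3, -1.9]
grip_width: 0.221
```

```bash
python3 - <<'E'
from h import *
st()
i,K,R,t=shot("side"); crop(i,140,120,320,250,4.4,"g_side.png")
print(cast(K,R,t,[[203,262],[237,245],[252,291],[217,305]],0.03).round(3).tolist())
i,K,R,t=shot('wrist'); crop(i,0,0,512,384,1.5,'g_w.png')
E
```

```text
t 4.85 pos [0.3955 0.2141 0.1337] yaw -1.58 down [ 0.025  0.011 -1.   ] F [-0.2 -0.3 -1.9] T [-0.06  0.09 -0.01] w 0.221
[[0.314, -0.213, 0.03], [0.457, -0.171, 0.03], [0.44, -0.398, 0.03], [0.313, -0.416, 0.03]]
```

View pics/g_side.png

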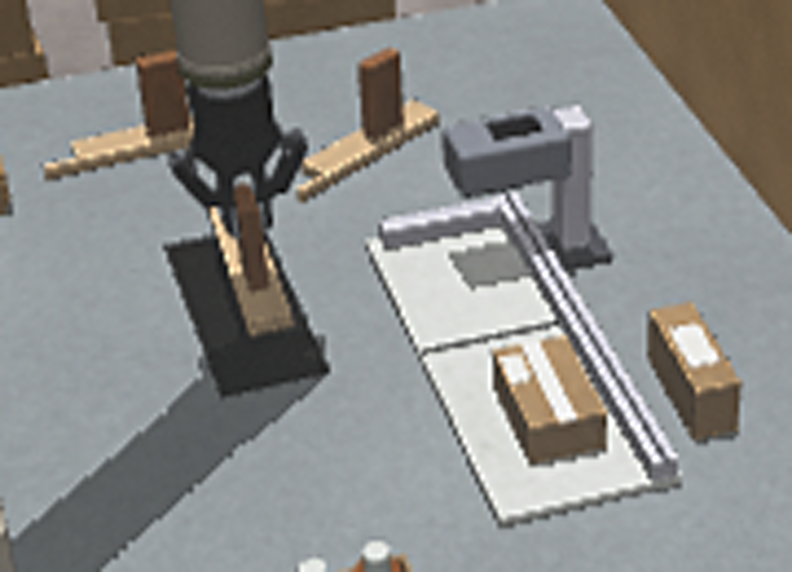

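View pics/g_w.png

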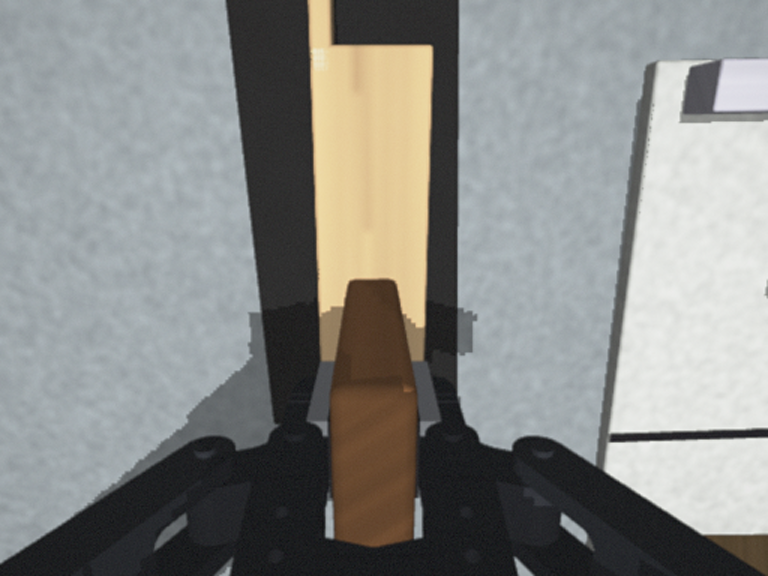

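Call:
{"api": "play_rows", "payload": {
  "increments": "0 -0.025 0.008 0;0 -0.025 0.012 0;0 -0.025 0.016 0;0 -0.025 0.016 0;0 -0.025 0.016 0;0 -0.025 0.016 0;0 -0.025 0.016 0;0 -0.02 0.012 0;0 -0.015 0.008 0;0 -0.008 0.004 0;0 0 0 0;0 0 0 0"
}}

```text
clock: 6.15
position: [0.5138, -0.0153, 0.1264]
ee_rot: [0.011, 0.703, -0.005, 0.711]
ft_force: [-0.7, -0.0, -1.7]
grip_width: 0.228
```

```bash
python3 -c "
from h import *
st(); print(get_obs()['joint_pos'].round(3))"
```

```text
t 6.15 pos [ 0.5138 -0.0153  0.1264] yaw -1.36 down [ 0.013  0.008 -1.   ] F [-0.7 -0.  -1.7] T [0.01 0.08 0.  ] w 0.228
[-0.005  0.18  -0.054  1.897  0.003  1.051 -0.083]
```

Call:
{"api": "play_rows", "payload": {
  "increments": "0 -0.008 0.015 -0.007;0 -0.008 0.013 -0.006;0 -0.002 0.006 0;0 0 0 0;0 0 0 0"
}}

```text
clock: 6.65
position: [0.5463, -0.0283, 0.1261]
ee_rot: [0.005, 0.703, 0.002, 0.711]
ft_force: [0.1, 1.0, -2.0]
grip_width: 0.224
```

```bash
python3 - <<'E'
from h import *
st()
i,K,R,t=shot('wrist'); crop(i,0,0,512,384,1.5,'i_w.png')
i,K,R,t=shot("side"); crop(i,140,120,320,250,4.4,"i_side.png")
E
```

```text
t 6.65 pos [ 0.5463 -0.0283  0.1261] yaw -0.21 down [ 0.01  0.01 -1.  ] F [ 0.1  1.  -2. ] T [ 0.01  0.01 -0.03] w 0.224
```

View pics/i_w.png

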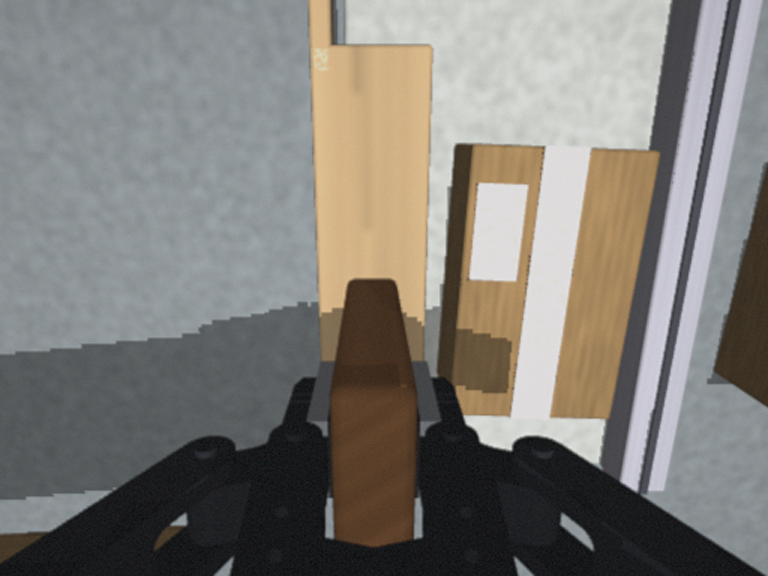

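View pics/i_side.png

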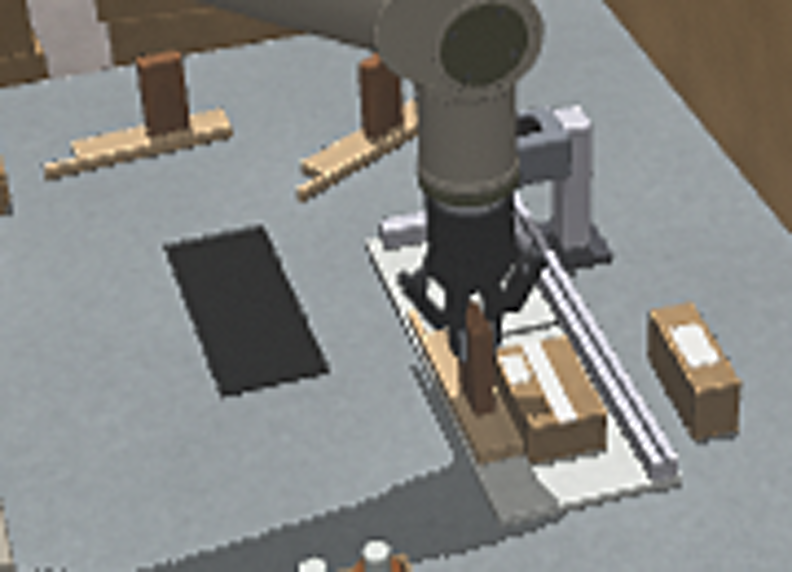

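```bash
python3 - <<'E'
from h import *
i,K,R,t=shot('wrist'); s=1/1.5
def A(a,b): d=b-a; return np.degrees(np.arctan2(d[1],d[0]))
f=cast(K,R,t,np.array([[703,0],[622,490],[757,0],[660,490]])*s,0.036);print("fence top",f.round(4).tolist(),A(f[1],f[0]),A(f[3],f[2]))
f=cast(K,R,t,np.array([[671,0],[601,462]])*s,0.012);print("fence foot",f.round(4).tolist(),A(f[1],f[0]))
c=cast(K,R,t,np.array([[472,145],[659,151],[609,418],[450,415]])*s,0.057);print("carton",c.round(4).tolist(),c.mean(0),A(c[3],c[0]),A(c[2],c[1]))
b=cast(K,R,t,np.array([[333,45],[432,46],[424,360],[320,360]])*s,0.064);print("board",b.round(4).tolist(),A(b[3],[0.5268,.08,0]),A(b[2],b[1]))
crop(i,350,0,512,330,2,'j.png')
E
```

```text
fence top [[0.6804, 0.101, 0.036], [0.6802, -0.1321, 0.036], [0.7022, 0.101, 0.036], [0.7007, -0.1323, 0.036]] 89.95581718677903 89.6173169031141
fence foot [[0.6804, 0.1067, 0.012], [0.6796, -0.1317, 0.012]] 89.79606765437674
carton [[0.5862, 0.0455, 0.057], [0.6603, 0.043, 0.057], [0.6562, -0.0759, 0.057], [0.5824, -0.0737, 0.057]] [ 0.62127373 -0.01525861  0.057     ] 88.17877780072553 88.01630249007619
board [[0.5332, 0.0801, 0.064], [0.5686, 0.0797, 0.064], [0.5689, -0.0429, 0.064], [0.5244, -0.0425, 0.064]] 88.86816426679587 90.13284058081656
```

View pics/j.png

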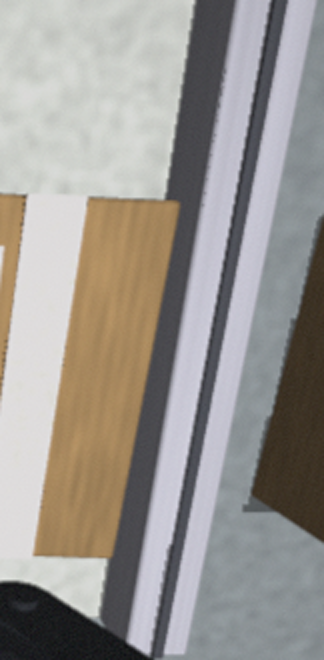

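Call:
{"api": "play_rows", "payload": {
  "increments": "0.012 -0.003 0 0;0.012 -0.003 0 0;0.006 0 0 0;0 0 0 0;0 0 0 0"
}}

```text
clock: 7.3
position: [0.5453, -0.0347, 0.0925]
ee_rot: [0.005, 0.704, 0.002, 0.71]
ft_force: [0.4, -0.6, -1.2]
grip_width: 0.22
```

```bash
python3 -c "
from h import *
st()"
```

```text
t 7.3 pos [ 0.5453 -0.0347  0.0925] yaw -0.23 down [ 0.009  0.01  -1.   ] F [ 0.4 -0.6 -1.2] T [-0.04  0.01 -0.01] w 0.22
```

Call:
{"api": "play_rows", "payload": {
  "increments": "0.002 0 0.005 0;0 0 0.006 0;0 0 0.006 0;0 0 0.006 0;0 0 0.006 0;0 0 0 0"
}}

```text
clock: 7.9
position: [0.5772, -0.0347, 0.0912]
ee_rot: [0.005, 0.704, 0.002, 0.71]
ft_force: [-0.3, 0.4, -1.4]
grip_width: 0.223
```

```bash
python3 -c "
from h import *
st()"
```

```text
t 7.9 pos [ 0.5772 -0.0347  0.0912] yaw -0.21 down [ 0.009  0.01  -1.   ] F [-0.3  0.4 -1.4] T [-0.03  0.02  0.07] w 0.223
```

Call:
{"api": "play_rows", "payload": {
  "increments": "0 0 0.003 0;0 0 0.003 0;0 0 0 0"
}}

```text
clock: 8.2
position: [0.5818, -0.0346, 0.0907]
ee_rot: [0.005, 0.706, 0.002, 0.709]
ft_force: [-0.7, -0.1, -1.9]
grip_width: 0.224
```

```bash
python3 - <<'E'
from h import *
st()
i,K,R,t=shot('wrist'); crop(i,0,0,512,384,1.5,'k_w.png')
E
```

```text
t 8.2 pos [ 0.5818 -0.0346  0.0907] yaw -0.21 down [ 0.004  0.01  -1.   ] F [-0.7 -0.1 -1.9] T [-0.03  0.24  0.01] w 0.224
```

View pics/k_w.png

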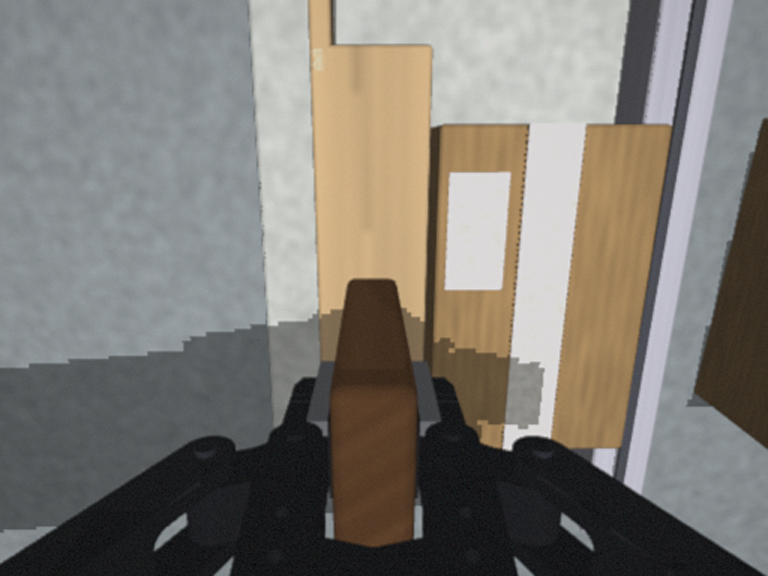

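Call:
{"api": "play_rows", "payload": {
  "increments": "0 0 0.003 0;0 0 0.003 0;0 0 0.002 0;0 0 0 0"
}}

```text
clock: 8.65
position: [0.5828, -0.0346, 0.0888]
ee_rot: [0.005, 0.711, 0.002, 0.703]
ft_force: [-0.3, 0.3, -1.5]
grip_width: 0.221
```

```bash
python3 - <<'E'
from h import *
st()
i,K,R,t=shot('wrist'); crop(i,0,0,512,384,1.5,'l_w.png')
E
```

```text
t 8.65 pos [ 0.5828 -0.0346  0.0888] yaw -0.25 down [-0.012  0.011 -1.   ] F [-0.3  0.3 -1.5] T [ 0.02 -0.03 -0.02] w 0.221
```

View pics/l_w.png

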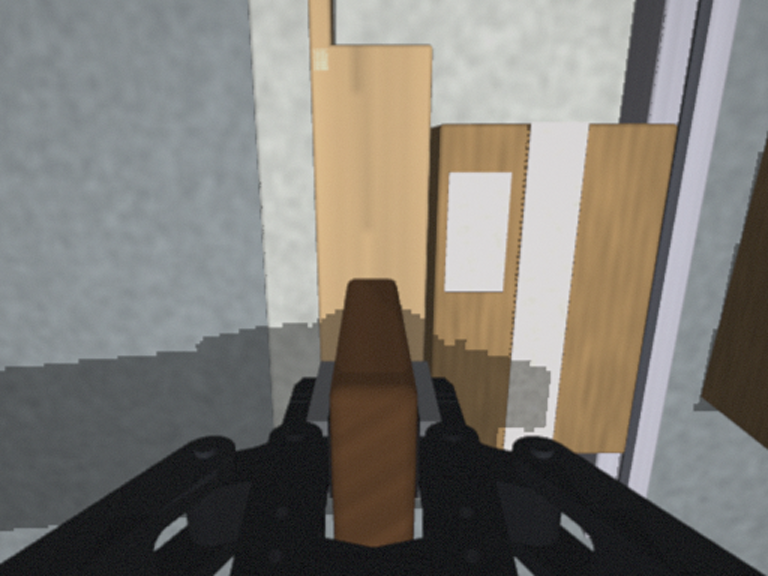

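```bash
python3 - <<'E'
from h import *
i,K,R,t=shot('wrist'); s=1/1.5
def A(a,b): d=b-a; return np.degrees(np.arctan2(d[1],d[0]))
c=cast(K,R,t,np.array([[441,126],[676,125],[624,452],[431,360],[436,200],[652,280]])*s,0.057);print("carton",c.round(4).tolist(),A(c[2],c[1]),A(c[0],c[1]))
f=cast(K,R,t,np.array([[632,25],[620,122]])*s,0.012);print("fence foot",f.round(4).tolist())
f=cast(K,R,t,np.array([[705,0],[688,112],[736,0],[645,490]])*s,0.036);print("groove/outer",f.round(4).tolist(),A(f[3],f[2]))
d=cast(K,R,t,np.array([[249,0],[273,400]])*s,0.012);print("deck left",d.round(4).tolist(),A(d[1],d[0]))
st()
E
```

```text
carton [[0.6047, 0.0454, 0.057], [0.6784, 0.0453, 0.057], [0.6786, -0.0732, 0.057], [0.6039, -0.0351, 0.057], [0.6039, 0.0222, 0.057], [0.6787, -0.0052, 0.057]] 90.06864675137219 -0.025420318546671636
fence foot [[0.6808, 0.0826, 0.012], [0.6811, 0.0478, 0.012]]
groove/outer [[0.693, 0.0852, 0.036], [0.6935, 0.0502, 0.036], [0.7032, 0.0851, 0.036], [0.7021, -0.1068, 0.036]] 89.66391965899237
deck left [[0.536, 0.0921, 0.012], [0.5348, -0.0762, 0.012]] 89.56746197039931
t 8.75 pos [ 0.5829 -0.0346  0.0888] yaw -0.25 down [-0.012  0.011 -1.   ] F [-2.5 -0.  -2.4] T [-0.02  0.77 -0.1 ] w 0.22
```

```bash
python3 - <<'E'
from h import *
i,K,R,t=shot('side'); print("bottle base",cast(K,R,t,[[318,296]],0.0).round(3).tolist(), "tape",cast(K,R,t,[[274,314]],0.03).round(3).tolist())
i,K,R,t=shot('scene'); print("bottle base",cast(K,R,t,[[185,306]],0.0).round(3).tolist(), "tape",cast(K,R,t,[[139,279]],0.03).round(3).tolist())
E
```

```text
bottle base [[0.653, -0.469, 0.0]] tape [[0.476, -0.51, 0.03]]
bottle base [[0.653, -0.458, 0.0]] tape [[0.479, -0.502, 0.03]]
```

Call:
{"api": "play_rows", "payload": {
  "increments": "0 0 -0.006 0;-0.012 0 -0.004 0;-0.015 0 0 0;-0.015 0 0 0;-0.005 0 0 0;0 0 0 0"
}}

```text
clock: 9.45
position: [0.5756, -0.0352, 0.1435]
ee_rot: [0.005, 0.708, 0.002, 0.706]
ft_force: [0.9, -0.4, -1.3]
grip_width: 0.221
```

```bash
python3 -c "
from h import *
st()"
```

```text
t 9.45 pos [ 0.5756 -0.0352  0.1435] yaw -0.25 down [-0.002  0.01  -1.   ] F [ 0.9 -0.4 -1.3] T [-0.01 -0.05  0.01] w 0.221
```

Call:
{"api": "play_rows", "payload": {
  "increments": "0 -0.012 0 0;0 -0.022 0 0;0 -0.022 0 0;0 -0.022 0 0;0 -0.022 0 0;0 -0.022 0.005 0;0 -0.022 0.006 0;0 -0.022 0.006 0;0 -0.014 0.006 0;0 -0.008 0.006 0;0 0 0 0;0 0 0 0"
}}

```text
clock: 10.65
position: [0.5997, -0.24, 0.135]
ee_rot: [0.006, 0.711, 0.0, 0.703]
ft_force: [0.8, 0.1, -2.9]
grip_width: 0.223
```

```bash
python3 -c "
from h import *
st()"
```

```text
t 10.65 pos [ 0.5997 -0.24    0.135 ] yaw -0.44 down [-0.011  0.009 -1.   ] F [ 0.8  0.1 -2.9] T [0.01 0.01 0.02] w 0.223
```

Call:
{"api": "play_rows", "payload": {
  "increments": "0.01 0 0.008 0;0.012 -0.001 0.006 -0.003;0.01 0 0 0;0.005 0 0 0;0 0 0 0;0 0 0 0"
}}

```text
clock: 11.25
position: [0.6141, -0.2368, 0.093]
ee_rot: [0.004, 0.712, 0.004, 0.703]
ft_force: [-0.3, 0.3, -2.3]
grip_width: 0.218
```

```bash
python3 - <<'E'
from h import *
st()
i,K,R,t=shot('wrist'); crop(i,0,0,512,384,1.5,'m_w.png')
E
```

```text
t 11.25 pos [ 0.6141 -0.2368  0.093 ] yaw 0.02 down [-0.013  0.011 -1.   ] F [-0.3  0.3 -2.3] T [-0.01  0.01  0.03] w 0.218
```

View pics/m_w.png

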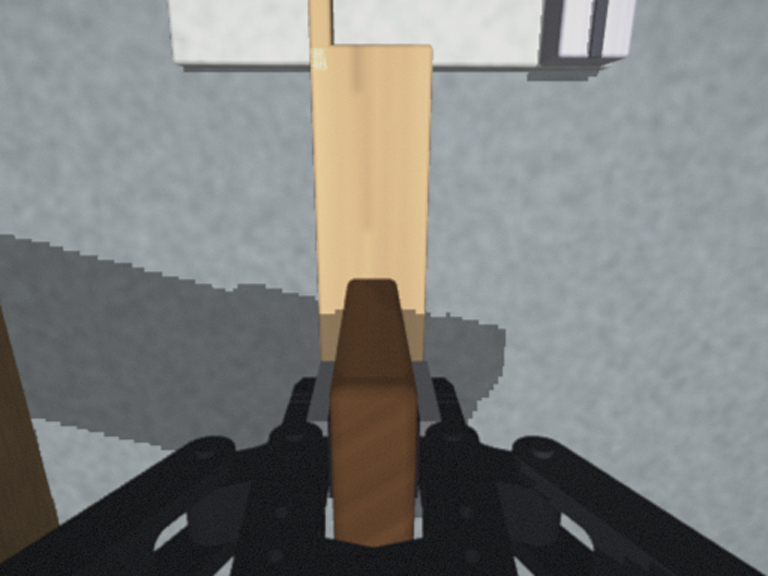

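Call:
{"api": "play_rows", "payload": {
  "increments": "0.002 0.006 0.002 0.003;0 0.008 0.001 0;0 0.008 0 0;0 0.006 0 0;0 0.003 0 0;0 0 0 0"
}}

```text
clock: 11.9
position: [0.6183, -0.2021, 0.093]
ee_rot: [0.005, 0.711, 0.003, 0.704]
ft_force: [-1.1, -0.0, -1.7]
grip_width: 0.223
```

```bash
python3 - <<'E'
from h import *
st()
i,K,R,t=shot('wrist'); cv2.imwrite('pics/n_w.png',cv2.resize(i[:260,150:480],None,fx=2,fy=2,interpolation=cv2.INTER_NEAREST))
i,K,R,t=shot("side"); crop(i,200,150,340,260,5.4,"n_side.png")
E
```

```text
t 11.9 pos [ 0.6183 -0.2021  0.093 ] yaw -0.11 down [-0.01   0.011 -1.   ] F [-1.1 -0.  -1.7] T [-0.01 -0.    0.01] w 0.223
```

View pics/n_w.png

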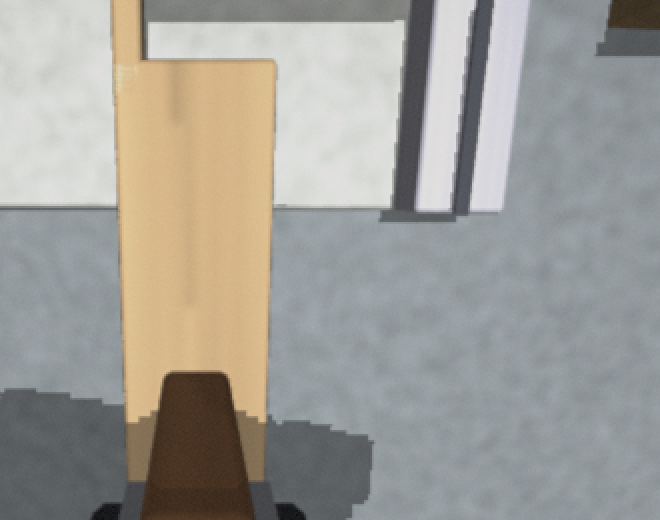

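View pics/n_side.png

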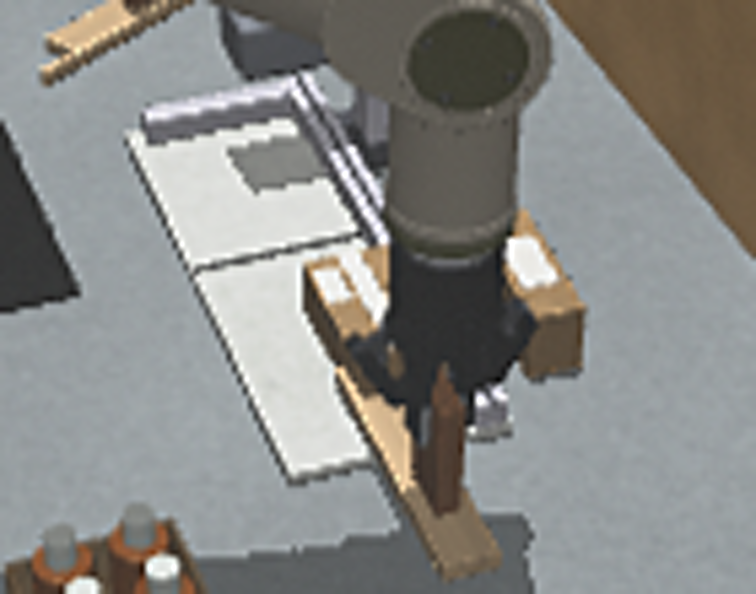

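```bash
python3 - <<'E'
from h import *
i,K,R,t=shot('wrist')
P=lambda x,y:[150+x/2,y/2]
print(cast(K,R,t,[P(141,20),P(141,58),P(113,20),P(275,60),P(265,480),P(128,480)],0.033).round(4).tolist())
print("fence top inner/foot",cast(K,R,t,[P(416,210),P(430,20)],0.036).round(4).tolist(),cast(K,R,t,[P(394,205),P(404,20),P(120,207),P(274,207)],0.012).round(4).tolist())
i,K,R,t=shot('side')
P=lambda x,y:[200+x/5.4,150+y/5.4]
print("side lip tip inner/outer top",cast(K,R,t,[P(341,368)],0.033).round(4).tolist(), "carton near front top",cast(K,R,t,[P(304,266),P(400,250)],0.057).round(4).tolist())
E
```

```text
[[0.6034, -0.0851, 0.033], [0.6032, -0.0942, 0.033], [0.5961, -0.0851, 0.033], [0.6388, -0.0948, 0.033], [0.6393, -0.2161, 0.033], [0.5958, -0.2162, 0.033]]
fence top inner/foot [[0.6787, -0.1333, 0.036], [0.678, -0.0861, 0.036]] [[0.679, -0.1325, 0.012], [0.6777, -0.0809, 0.012], [0.5936, -0.1329, 0.012], [0.6417, -0.133, 0.012]]
side lip tip inner/outer top [[0.6007, -0.0617, 0.033]] carton near front top [[0.605, 0.0347, 0.057], [0.6818, 0.0284, 0.057]]
```

Call:
{"api": "play_rows", "payload": {
  "increments": "0 0.006 0 0;0 0.006 0 0;0 0.006 0 0;0 0.006 0 0;0 0 0 0"
}}

```text
clock: 12.6
position: [0.6179, -0.1783, 0.093]
ee_rot: [0.005, 0.711, 0.002, 0.703]
ft_force: [-0.5, 0.1, -1.8]
grip_width: 0.225
```

```bash
python3 - <<'E'
from h import *
st()
i,K,R,t=shot("side"); crop(i,200,150,340,260,5.4,"o_side.png")
i,K,R,t=shot("scene"); crop(i,220,120,360,260,4.2,"o_scene.png")
st()
E
```

```text
t 12.6 pos [ 0.6179 -0.1783  0.093 ] yaw -0.27 down [-0.011  0.01  -1.   ] F [-0.5  0.1 -1.8] T [-0.08 -0.02  0.  ] w 0.225
t 12.7 pos [ 0.6178 -0.1792  0.093 ] yaw -0.32 down [-0.011  0.01  -1.   ] F [ 1.1 -0.9 -1.4] T [-0.01  0.    0.03] w 0.22
```

View pics/o_side.png

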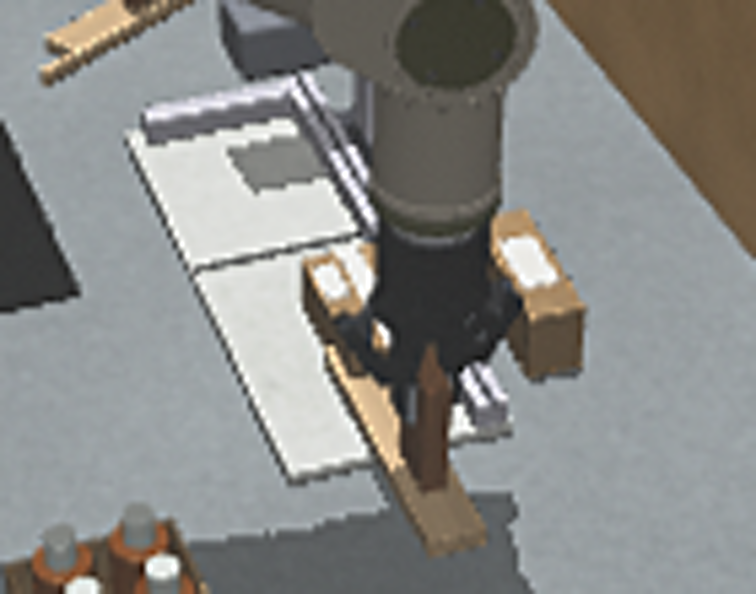

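View pics/o_scene.png

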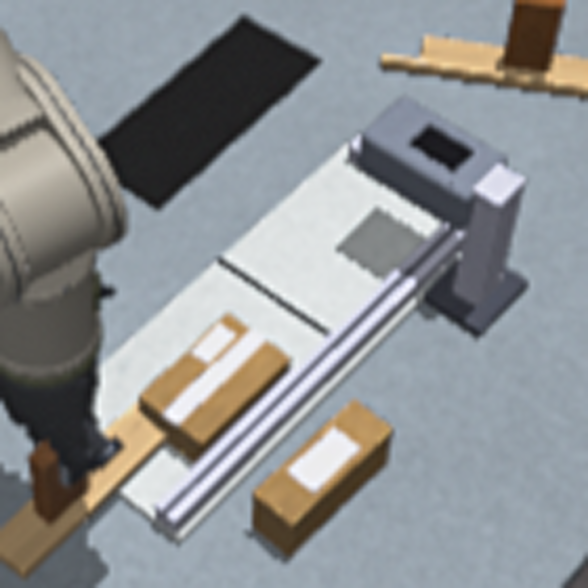

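Call:
{"api": "play_rows", "payload": {
  "increments": "0 0.006 0.001 0;0 0.008 0.001 0;0 0.008 0.0005 0;0 0.008 0.0005 0;0 0 0 0"
}}

```text
clock: 13.2
position: [0.6184, -0.1537, 0.0935]
ee_rot: [0.004, 0.712, -0.003, 0.702]
ft_force: [-0.6, -0.6, -1.8]
grip_width: 0.224
```

```bash
python3 - <<'E'
from h import *
st()
i,K,R,t=shot("scene"); crop(i,220,120,360,260,4.2,"p_scene.png")
i,K,R,t=shot('wrist'); cv2.imwrite('pics/p_w.png',cv2.resize(i[:260,150:480],None,fx=2,fy=2,interpolation=cv2.INTER_NEAREST))
st()
E
```

```text
t 13.2 pos [ 0.6184 -0.1537  0.0935] yaw -0.57 down [-0.015  0.003 -1.   ] F [-0.6 -0.6 -1.8] T [0.15 0.19 0.08] w 0.224
t 13.3 pos [ 0.6184 -0.1541  0.0933] yaw -0.61 down [-0.015  0.003 -1.   ] F [-1.5  0.7 -1.4] T [0.29 0.45 0.18] w 0.223
```

View pics/p_scene.png

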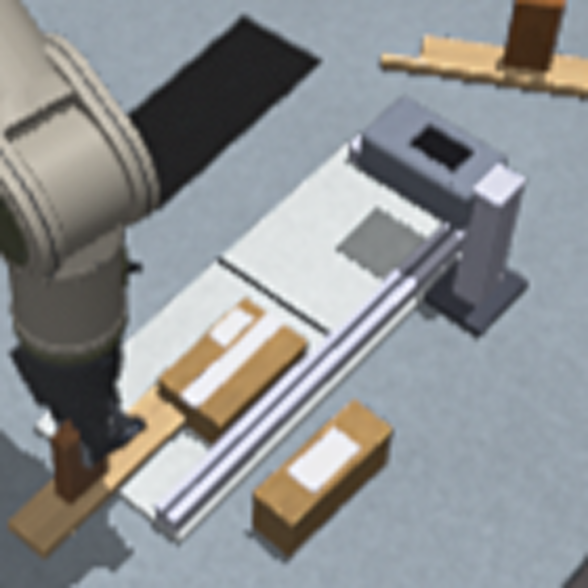

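View pics/p_w.png

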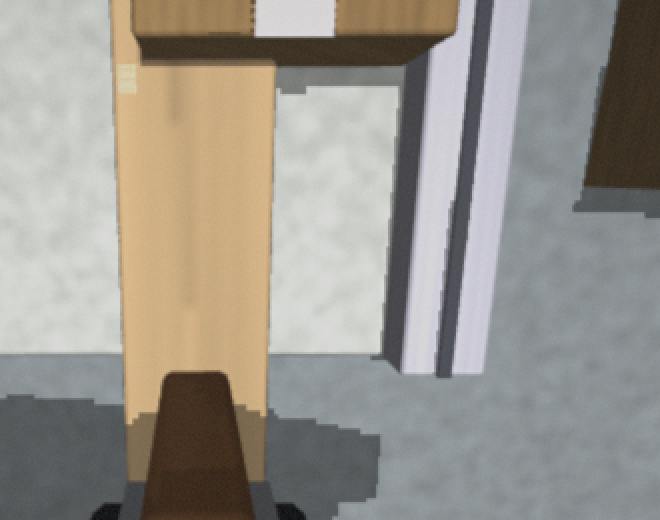

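```bash
cat > m.py <<'E'
from h import *
i,K,R,t=shot('wrist')
P=lambda x,y:[150+x/2,y/2]
import sys
def A(a,b): d=b-a; return np.degrees(np.arctan2(d[1],d[0]))
E
python3 - <<'E'
from m import *
c=cast(K,R,t,[P(135,36),P(455,34)],0.057);print("rear top",c.round(4).tolist(),A(*c))
f=cast(K,R,t,[P(402,372),P(430,50),P(484,372),P(525,30)],0.036);print("fence",f.round(4).tolist(),A(f[0],f[1]),A(f[2],f[3]))
b=cast(K,R,t,[P(275,62),P(265,480),P(119,200),P(127,480)],0.033);print("board",b.round(4).tolist(),A(b[1],b[0]),A(b[3],b[2]))
E
```

```text
rear top [[0.6048, -0.0451, 0.057], [0.6782, -0.0457, 0.057]] -0.4448519699568197
fence [[0.6787, -0.1319, 0.036], [0.6791, -0.0454, 0.036], [0.7029, -0.1321, 0.036], [0.7029, -0.0411, 0.036]] 89.74805328014733 89.9901560869932
board [[0.6394, -0.0473, 0.033], [0.6391, -0.1682, 0.033], [0.5964, -0.082, 0.033], [0.5951, -0.1681, 0.033]] 89.84829721018082 89.13332721003843
```

Call:
{"api": "play_rows", "payload": {
  "increments": "0 0.008 0.0005 0;0 0.01 0.0005 0;0 0.01 0.0005 0;0 0.01 0.0005 0;0 0.008 0.0005 0;0 0 0 0"
}}

```text
clock: 13.95
position: [0.6184, -0.1167, 0.094]
ee_rot: [0.003, 0.714, -0.009, 0.7]
ft_force: [-2.7, 2.0, -1.2]
grip_width: 0.224
```

```bash
python3 - <<'E'
from h import *
st()
i,K,R,t=shot('wrist'); cv2.imwrite('pics/q_w.png',cv2.resize(i[:260,150:480],None,fx=2,fy=2,interpolation=cv2.INTER_NEAREST))
E
```

```text
t 13.95 pos [ 0.6184 -0.1167  0.094 ] yaw -1.03 down [-0.02  -0.008 -1.   ] F [-2.7  2.  -1.2] T [0.4  0.57 0.27] w 0.224
```

View pics/q_w.png

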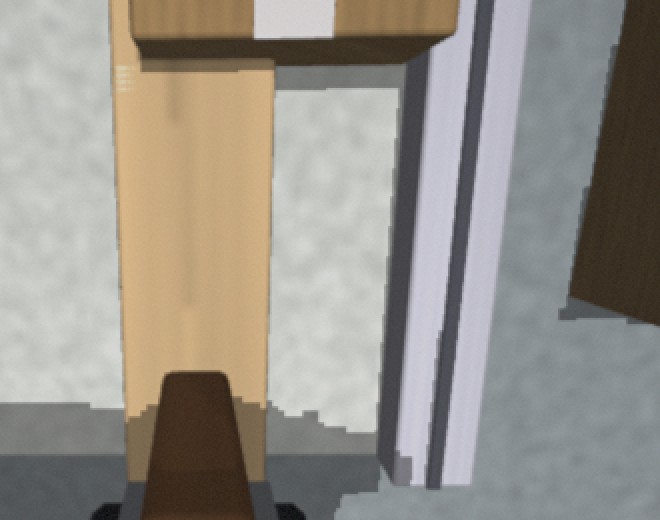

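Call:
{"api": "play_rows", "payload": {
  "increments": "-0.001 0.015 0 -0.003;-0.001 0.016 0 -0.004;0 0.016 0.0005 -0.003;0 0.012 0.0005 0;0 0 0 0"
}}

```text
clock: 14.5
position: [0.6198, -0.0562, 0.095]
ee_rot: [-0.0, 0.715, -0.007, 0.7]
ft_force: [-1.6, 0.0, -1.7]
grip_width: 0.223
```

```bash
python3 - <<'E'
from h import *
st()
i,K,R,t=shot('wrist'); cv2.imwrite('pics/r_w.png',cv2.resize(i[:260,150:480],None,fx=2,fy=2,interpolation=cv2.INTER_NEAREST))
E
```

```text
t 14.5 pos [ 0.6198 -0.0562  0.095 ] yaw -0.57 down [-0.021 -0.01  -1.   ] F [-1.6  0.  -1.7] T [0.07 0.44 0.15] w 0.223
```

View pics/r_w.png

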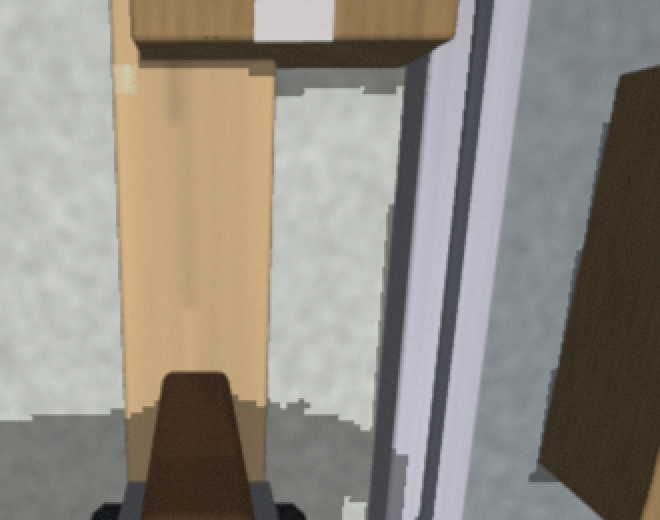

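Call:
{"api": "play_rows", "payload": {
  "increments": "0.001 0.015 0.0003 0;0.001 0.016 0.0005 -0.001;0 0.016 0.0005 -0.001;0 0.012 0.0005 0;0 0 0 0"
}}

```text
clock: 15.05
position: [0.62, -0.0074, 0.0938]
ee_rot: [-0.002, 0.716, -0.014, 0.698]
ft_force: [-3.1, 2.4, -1.4]
grip_width: 0.227
```

```bash
python3 - <<'E'
from h import *
st()
i,K,R,t=shot('wrist'); cv2.imwrite('pics/s_w.png',cv2.resize(i[:260,150:480],None,fx=2,fy=2,interpolation=cv2.INTER_NEAREST))
i,K,R,t=shot("side"); crop(i,200,120,340,230,5.4,"s_side.png")
E
```

```text
t 15.05 pos [ 0.62   -0.0074  0.0938] yaw -0.99 down [-0.027 -0.022 -0.999] F [-3.1  2.4 -1.4] T [0.46 0.77 0.35] w 0.227
```

View pics/s_w.png

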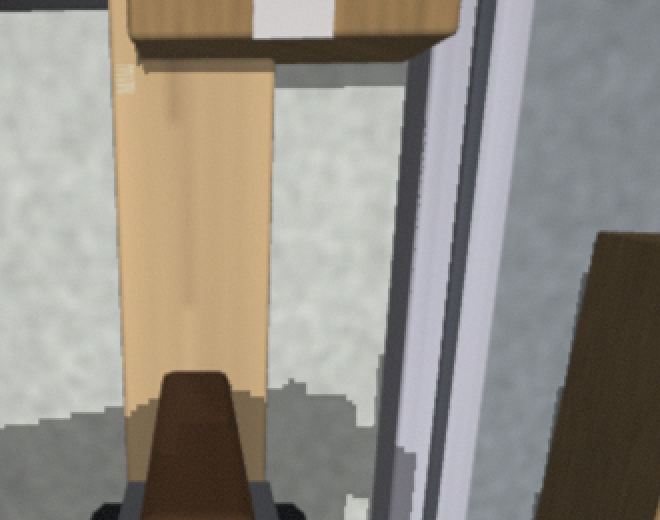

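View pics/s_side.png

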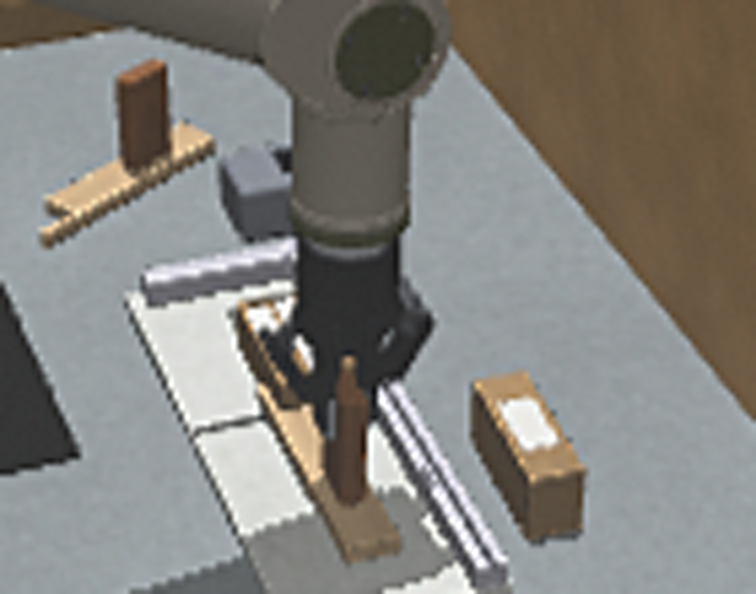

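Call:
{"api": "play_rows", "payload": {
  "increments": "-0.001 0.016 -0.0005 -0.004;-0.001 0.018 -0.0005 -0.004;0 0.016 0 -0.003;0 0.008 0.0005 0;0 0 0 0"
}}

```text
clock: 15.65
position: [0.621, 0.0502, 0.0942]
ee_rot: [-0.005, 0.716, -0.012, 0.698]
ft_force: [-2.7, -2.2, -1.2]
grip_width: 0.221
```

```bash
python3 - <<'E'
from h import *
st()
i,K,R,t=shot('wrist'); cv2.imwrite('pics/t_w.png',cv2.resize(i[:260,150:480],None,fx=2,fy=2,interpolation=cv2.INTER_NEAREST))
E
```

```text
t 15.65 pos [0.621  0.0502 0.0942] yaw -0.6 down [-0.026 -0.024 -0.999] F [-2.7 -2.2 -1.2] T [-0.41  0.61  0.2 ] w 0.221
```

View pics/t_w.png

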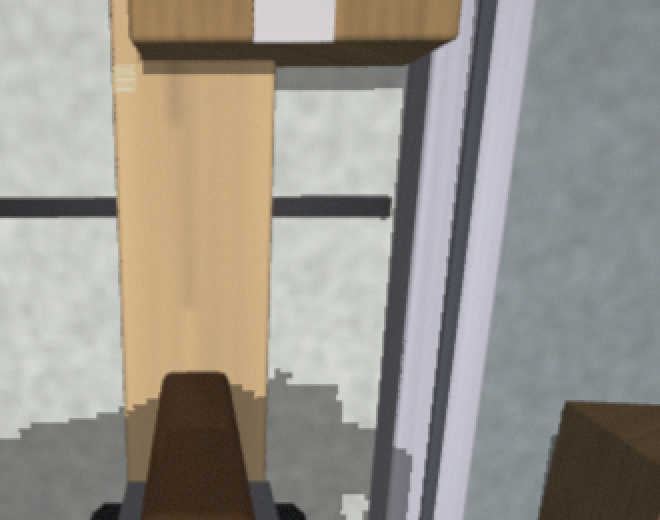

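Call:
{"api": "play_rows", "payload": {
  "increments": "0 0.006 0 0;0 0.007 0 0;0 0.006 0 -0.001;0 0 0 0"
}}

```text
clock: 16.1
position: [0.6208, 0.0635, 0.0943]
ee_rot: [-0.005, 0.717, -0.016, 0.697]
ft_force: [-4.1, 2.1, -1.7]
grip_width: 0.224
```

```bash
python3 - <<'E'
from h import *
st()
i,K,R,t=shot('side'); crop(i,200,120,340,230,5.4,"u_side.png")
st()
E
```

```text
t 16.1 pos [0.6208 0.0635 0.0943] yaw -0.87 down [-0.027 -0.029 -0.999] F [-4.1  2.1 -1.7] T [0.53 0.81 0.3 ] w 0.224
t 16.15 pos [0.6208 0.0634 0.0942] yaw -0.87 down [-0.027 -0.029 -0.999] F [-3.1 -1.1 -0.4] T [0.03 0.9  0.35] w 0.223
```

View pics/u_side.png

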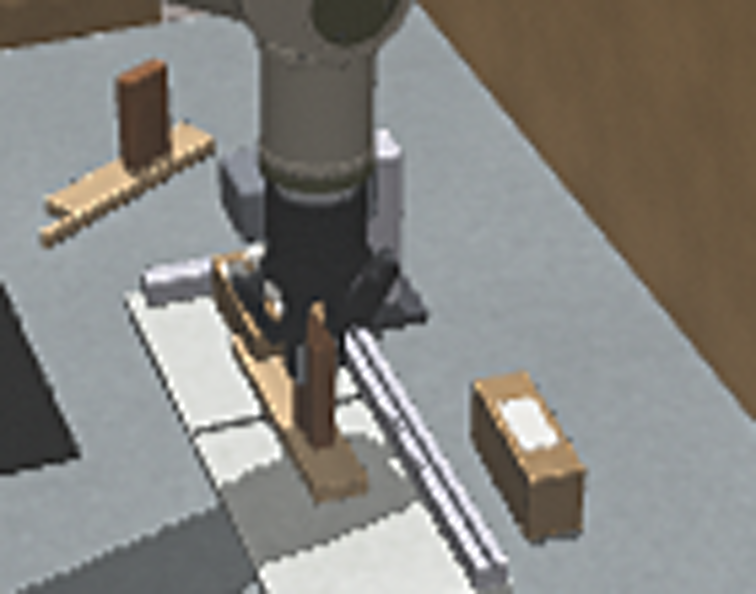

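Nearly home; the carton's front is a few mm from the stop. I'll press on gently.

Call:
{"api": "play_rows", "payload": {
  "increments": "0 0.005 0 0;0 0.005 0 -0.001;0 0.005 0 0;0 0.004 0 0"
}}

```text
clock: 16.55
position: [0.621, 0.0723, 0.0948]
ee_rot: [-0.007, 0.717, -0.022, 0.697]
ft_force: [-7.0, -12.7, 6.6]
grip_width: 0.227
```

```bash
python3 - <<'E'
from h import *
st()
i,K,R,t=shot('wrist'); cv2.imwrite('pics/v_w.png',cv2.resize(i[:260,150:480],None,fx=2,fy=2,interpolation=cv2.INTER_NEAREST))
i,K,R,t=shot('side'); crop(i,200,120,340,230,5.4,"v_side.png")
st()
E
```

```text
t 16.55 pos [0.621  0.0723 0.0948] yaw -1.25 down [-0.03  -0.04  -0.999] F [ -7.  -12.7   6.6] T [-2.69  1.95  0.94] w 0.227
t 16.65 pos [0.621  0.0723 0.0948] yaw -1.25 down [-0.03  -0.04  -0.999] F [ -6.7 -11.5   6.1] T [-2.45  1.83  0.83] w 0.222
```

View pics/v_w.png

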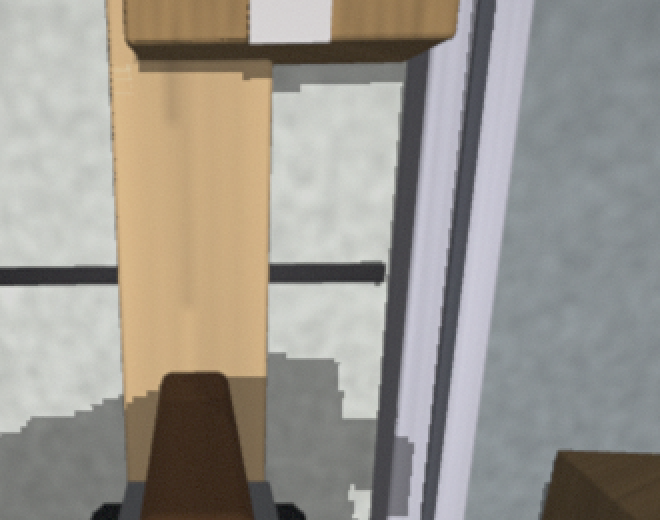

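View pics/v_side.png

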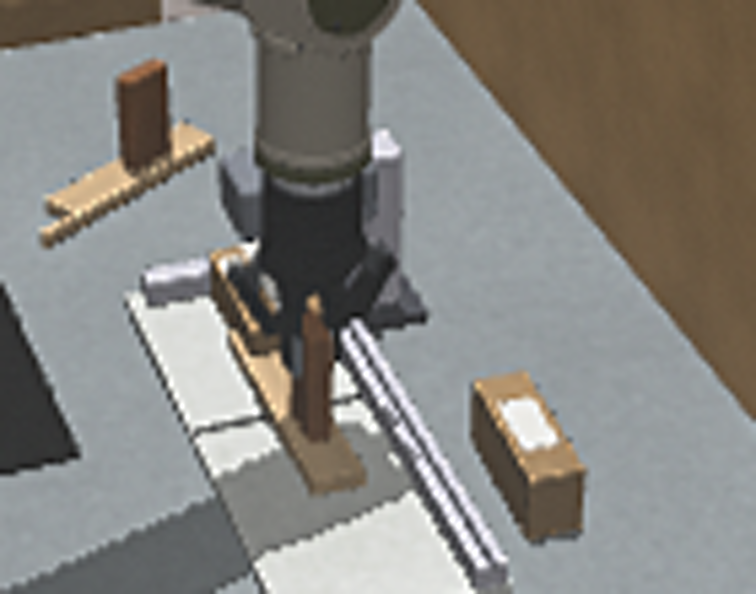

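```bash
python3 - <<'E'
from m import *
c=cast(K,R,t,[P(127,40),P(455,38)],0.057);print("rear top",c.round(4).tolist(),A(*c))
s=cast(K,R,t,[P(60,275),P(330,271)],0.012);print("stripe",s.round(4).tolist(),A(*s))
f=cast(K,R,t,[P(399,420),P(430,50),P(470,420),P(533,5)],0.036);print("fence",f.round(4).tolist(),A(f[0],f[1]),A(f[2],f[3]))
E
```

```text
rear top [[0.6064, 0.1785, 0.057], [0.6802, 0.177, 0.057]] -1.1605358406456017
stripe [[0.5754, 0.1177, 0.012], [0.662, 0.1176, 0.012]] -0.091111023504236
fence [[0.6809, 0.0761, 0.036], [0.6808, 0.1773, 0.036], [0.7022, 0.0759, 0.036], [0.7051, 0.1867, 0.036]] 90.0826401579411 88.5220713615871
```

Call:
{"api": "play_rows", "payload": {
  "increments": "0 -0.003 -0.002 0.003;-0.001 -0.005 -0.002 0;-0.001 -0.008 -0.002 0;0 -0.012 -0.001 0;0 -0.012 0 0;0 -0.012 0 0;0 -0.012 0 0;0 0 0 0"
}}

```text
clock: 17.5
position: [0.6139, 0.0018, 0.1006]
ee_rot: [-0.004, 0.715, -0.024, 0.698]
ft_force: [0.6, -0.2, -1.9]
grip_width: 0.223
```

```bash
python3 - <<'E'
from h import *
st()
i,K,R,t=shot('wrist'); cv2.imwrite('pics/w_w.png',cv2.resize(i[:260,150:480],None,fx=2,fy=2,interpolation=cv2.INTER_NEAREST))
i,K,R,t=shot('side'); crop(i,200,120,340,230,5.4,"w_side.png")
i,K,R,t=shot("scene"); crop(i,220,120,360,260,4.2,"w_scene.png")
E
```

```text
t 17.5 pos [0.6139 0.0018 0.1006] yaw -1.66 down [-0.024 -0.038 -0.999] F [ 0.6 -0.2 -1.9] T [ 0.03 -0.08 -0.05] w 0.223
```

View pics/w_scene.png

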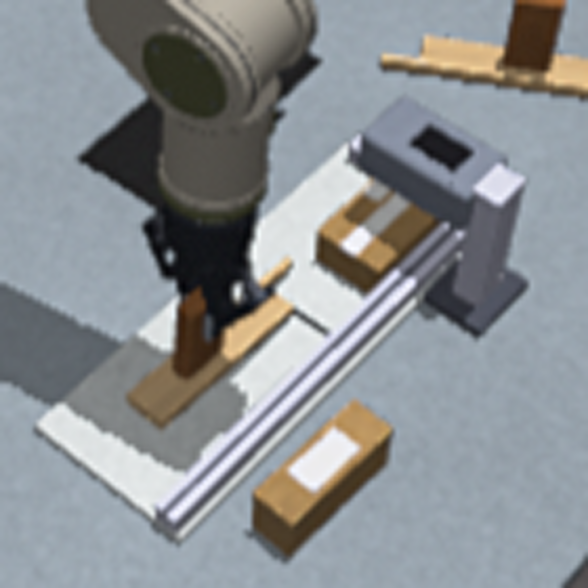

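View pics/w_side.png

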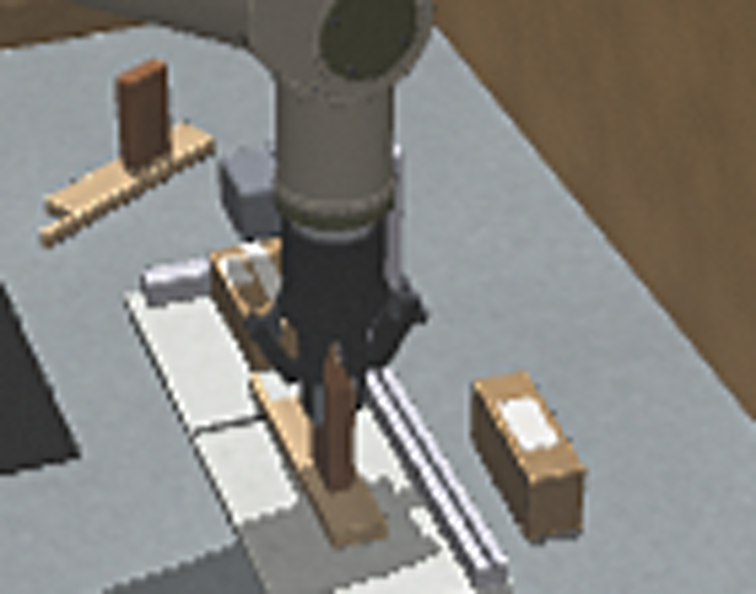

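Call:
{"api": "play_rows", "payload": {
  "increments": "-0.012 -0.004 -0.004 0;-0.015 0 -0.01 0;-0.012 0 -0.02 -0.004;0 0.002 -0.024 -0.004;0 0.012 -0.024 -0.004;0 0.02 -0.024 -0.004;0 0.025 -0.024 -0.004;0 0.025 -0.024 0;0 0.025 -0.02 0;0 0.025 -0.016 0;0 0.02 -0.01 0;0 0.01 -0.004 0;0 0 0 0;0 0 0 0"
}}

```text
clock: 19.05
position: [0.4032, 0.1788, 0.1507]
ee_rot: [-0.015, 0.711, -0.01, 0.703]
ft_force: [0.0, -0.6, -1.5]
grip_width: 0.223
```

```bash
python3 -c "
from h import *
st()"
```

```text
t 19.05 pos [0.4032 0.1788 0.1507] yaw 0.4 down [-0.012 -0.034 -0.999] F [ 0.  -0.6 -1.5] T [ 0.02 -0.06  0.02] w 0.223
```

Call:
{"api": "play_rows", "payload": {
  "increments": "0.005 0.015 -0.004 0;0.01 0.015 -0.004 0;0.012 0.006 0 0;0.012 0 0 0;0.01 0 0 0;0.004 0 0 0;0 0 0 0"
}}

```text
clock: 19.75
position: [0.3985, 0.2065, 0.0934]
ee_rot: [-0.012, 0.711, -0.014, 0.703]
ft_force: [0.4, 0.0, -1.4]
grip_width: 0.223
```

```bash
python3 - <<'E'
from h import *
st()
i,K,R,t=shot('wrist'); crop(i,0,0,512,384,1.5,'x_w.png')
i,K,R,t=shot("side"); crop(i,140,120,320,250,4.4,"x_side.png")
E
```

```text
t 19.75 pos [0.3985 0.2065 0.0934] yaw -0.19 down [-0.011 -0.037 -0.999] F [ 0.4  0.  -1.4] T [ 0.   -0.08  0.02] w 0.223
```

View pics/x_w.png

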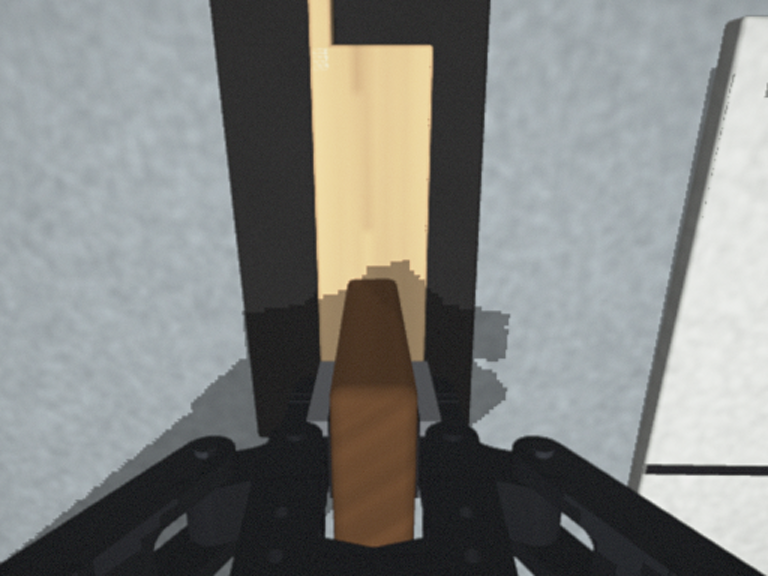

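View pics/x_side.png

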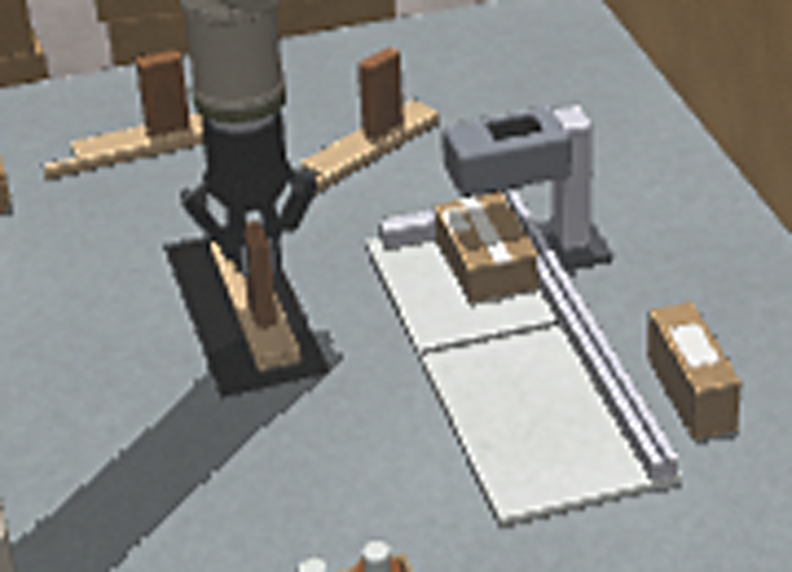

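Call:
{"api": "play_rows", "payload": {
  "increments": "0.003 0.006 -0.002 0;0.003 0.004 0 0;0.004 0 0 0;0.003 0 0 0;0.002 0 0 0;0 0 0 0"
}}

```text
clock: 20.45
position: [0.3989, 0.2177, 0.0808]
ee_rot: [-0.011, 0.709, -0.013, 0.705]
ft_force: [-2.5, -0.8, 3.2]
grip_width: 0.222
```

```bash
python3 -c "
from h import *
st()"
```

```text
t 20.45 pos [0.3989 0.2177 0.0808] yaw -0.22 down [-0.005 -0.034 -0.999] F [-2.5 -0.8  3.2] T [0.57 0.81 0.28] w 0.222
```

Call:
{"api": "play_rows", "payload": {
  "increments": "0.002 0 0 0;0.002 0 0 0;0.002 0 0 0;0.002 0 0 0;0 0 0 0"
}}

```text
clock: 20.95
position: [0.3996, 0.2178, 0.0806]
ee_rot: [-0.011, 0.708, -0.014, 0.706]
ft_force: [0.6, 0.5, -2.2]
grip_width: 0.225
```

```bash
python3 -c "
from h import *
st()"
```

```text
t 20.95 pos [0.3996 0.2178 0.0806] yaw -0.25 down [-0.004 -0.035 -0.999] F [ 0.6  0.5 -2.2] T [ 0.01 -0.03  0.03] w 0.225
```

Call:
{"api": "play_rows", "payload": {
  "increments": "0.002 0 0 0;0 0 0 0;0 0 0 0;0 0 0 0;0 0 0 0;0 0 0 0",
  "hand": 0
}}

```text
clock: 21.55
position: [0.3998, 0.2179, 0.0778]
ee_rot: [-0.011, 0.708, -0.014, 0.706]
ft_force: [0.7, 0.4, 0.5]
grip_width: 0.501
```

```bash
python3 - <<'E'
from h import *
st()
i,K,R,t=shot('wrist'); crop(i,0,0,512,384,1.5,'y_w.png')
E
```

```text
t 21.55 pos [0.3998 0.2179 0.0778] yaw -0.23 down [-0.004 -0.035 -0.999] F [0.7 0.4 0.5] T [0.05 0.02 0.05] w 0.501
```

View pics/y_w.png

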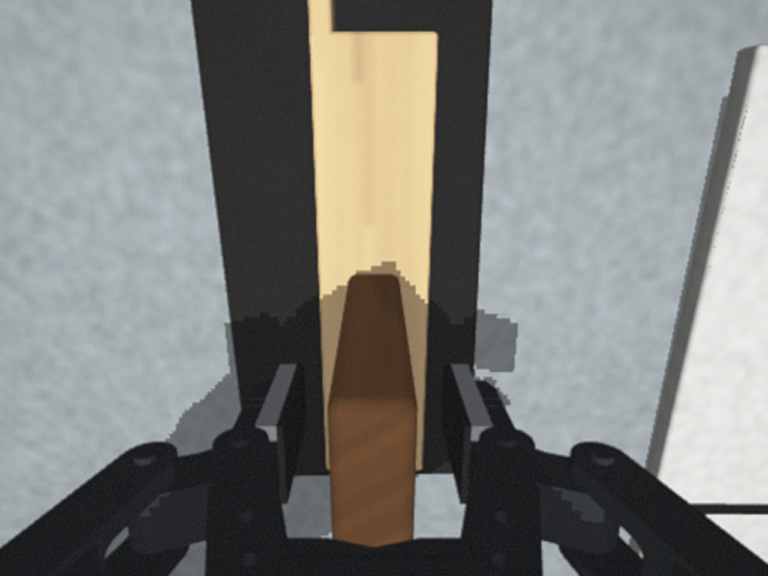

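Released and standing flat on the mat. I'll open fully and withdraw straight up.

Call:
{"api": "play_rows", "payload": {
  "increments": "-0.003 0 0 0;-0.008 0 0 0;-0.015 0.001 0 0;-0.02 0.001 0 0;-0.025 0 0 0;-0.025 0 0 0;-0.025 0 0 0;-0.02 0 0 0;-0.01 0 0 0;0 0 0 0;0 0 0 0",
  "hand": -1
}}

```text
clock: 22.7
position: [0.3996, 0.2255, 0.239]
ee_rot: [-0.011, 0.708, -0.013, 0.706]
ft_force: [-0.1, 0.2, -0.5]
grip_width: 1.001
```

```bash
python3 - <<'E'
from h import *
st()
i,K,R,t=shot('wrist'); crop(i,0,0,512,384,1.5,'z_w.png')
i,K,R,t=shot("side"); crop(i,140,120,320,250,4.4,"z_side.png")
i,K,R,t=shot("scene"); crop(i,120,50,390,330,2.1,"z_scene.png")
E
```

```text
t 22.7 pos [0.3996 0.2255 0.239 ] yaw -0.19 down [-0.002 -0.034 -0.999] F [-0.1  0.2 -0.5] T [ 0.1   0.02 -0.01] w 1.001
```

View pics/z_w.png

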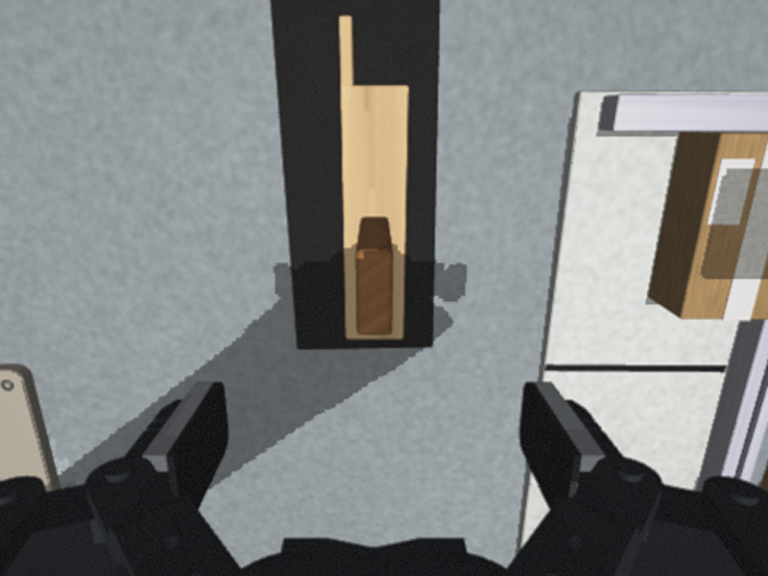

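View pics/z_side.png

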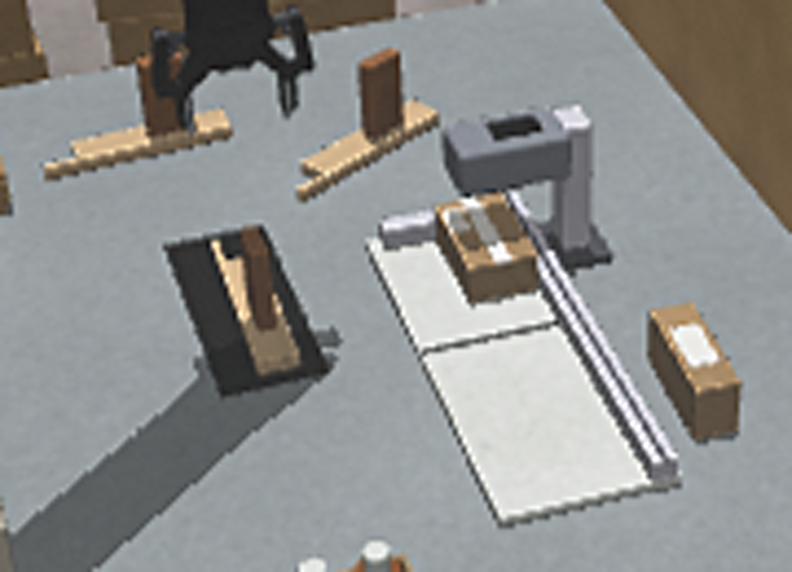

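View pics/z_scene.png

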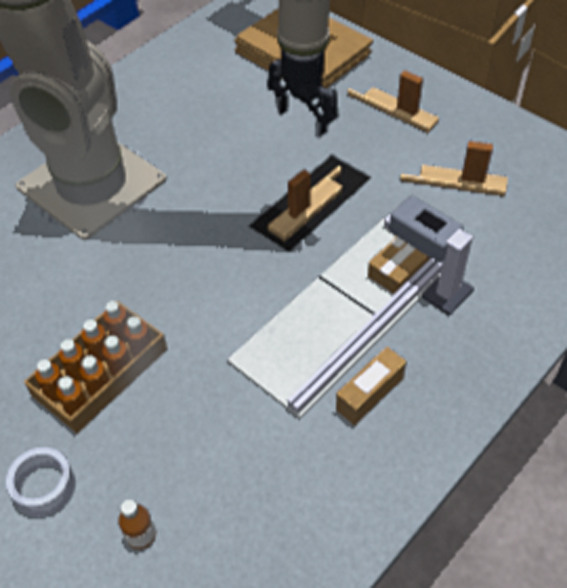

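```bash
python3 - <<'E'
from h import *
def A(a,b): d=b-a; return np.degrees(np.arctan2(d[1],d[0]))
i,K,R,t=shot('wrist'); s=1/1.5
c=cast(K,R,t,np.array([[719,133],[683,319],[740,320]])*s,0.057);print("carton top near front/rear",c.round(4).tolist(),A(c[1],c[0]),A(c[1],c[2]))
c=cast(K,R,t,np.array([[648,300],[678,137]])*s,0.012);print("carton foot",c.round(4).tolist(),A(*c))
d=cast(K,R,t,np.array([[555,368],[715,369]])*s,0.012);print("stripe",d.round(4).tolist())
h=cast(K,R,t,np.array([[356,249],[392,248],[391,334],[357,335]])*s,0.116);print("handle",h.mean(0).round(4),A(h[3],h[0]),A(h[2],h[1]))
m=cast(K,R,t,np.array([[274,30],[297,348],[433,345],[438,30]])*s,0.004);print("mat",m.round(4).tolist())
crop(i,380,40,512,260,2.6,'fin.png')
E
```

```text
carton top near front/rear [[0.6045, 0.2968, 0.057], [0.607, 0.1776, 0.057], [0.6453, 0.1768, 0.057]] 91.1890887883846 -1.166008930985065
carton foot [[0.607, 0.1747, 0.012], [0.6065, 0.2929, 0.012]] 90.24928946940283
stripe [[0.5433, 0.1171, 0.012], [0.6705, 0.1161, 0.012]]
handle [0.3996 0.2173 0.116 ] 89.8240419887839 89.88105249072457
mat [[0.3343, 0.3603, 0.004], [0.3372, 0.1311, 0.004], [0.4464, 0.1336, 0.004], [0.4415, 0.3599, 0.004]]
```

View pics/fin.png

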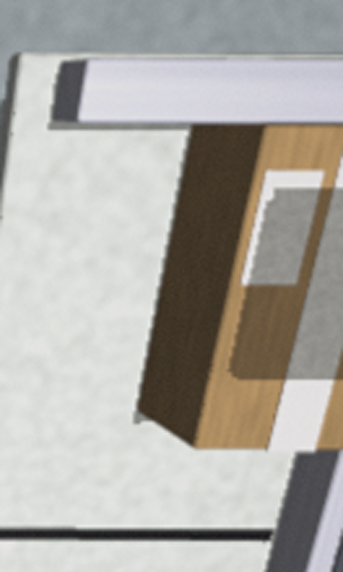

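```bash
python3 -c "
from workcell import workorder
print(workorder.hand_in())"
```

```text
the job is handed in; nothing more can be done
None
```

I pressed the carton flat against the fence with the stick, fed it home against the end stop, and put the stick back standing on its mat. I handed the job in at about 23 s of the 72 s allowed; the hand-in gave no verdict.

**What I did:** I took the stick on the mat, about 0.43 m from the base; the two look-alikes stood about 0.71 and 0.79 m away. I pressed the carton with the side of the stick's board, its centre about 70 mm short of the stripe in the jig's y at the next check. Then I set the notch at its rear corner and fed it until the force on the stick jumped to about 13 N against the feed.

**Last checks:**
- **Carton:** its front edge measured at y 0.297, the same as the stop face, and its rear about 60 mm past the stripe, as expected. Its near side was at x 0.605–0.607, which puts it flush with the fence within about 2 mm.
- **Stick:** the handle was about 9 mm off the mat's centre across and 48 mm lengthwise. It was upright, and the gripper was open and clear of it.
- **Other things:** nothing else looked moved in the last pictures; I did not measure the bystanders again.

**What disagreed:** my readings of the carton's skew differed by about 1°. The top edges gave about 1.2° and the foot about 0.2°, both within the 0.06 rad (3.4°) limit. The tool also crept up to about 2.8° out of plumb while pushing. I could not turn that back, but the stick settled flat on the mat when released.

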